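# Lock the bench power box with the T-key

### The job

Class is over: lock the lid of the bench power box. Take the wide T-handled key out of its stand, put it into the lock and, pressing only lightly, turn it gently back and forth until its tongue drops into the slot inside; then turn it clockwise until the bolt is fully home, without ever forcing key or lock. Draw the key out, put it back into its own hole in the stand, let it go, and leave the other keys, the craft stick on the lid and the glue bottle where they are.

Things in the scene. Friction and masses are not known exactly. Their poses are not given: they have to be found in the camera images.
- key_grip (a point): The T-key to use: the one with the wide handle in the wooden stand. Middle of its black flat-sided handle bar, 70 long, 12 thick, 20 mm high. Own axes: x along the bar, z up the shank; a half turn about z is the same key. Key 104 mm tall, 0.16 kg; this point is 94 mm above the end of the tongue. A collar 28 mm wide, underside 49 mm above the end of the tongue, rests on the stand's top.
- key_tip (a point): Centre of the lower end of the T-key's flat tongue, 94 mm below key_grip; same axes. The tongue is 16 mm wide (along x, as the handle), 5 mm thick (along y) and 8 mm long; above it the steel shank is round, 16 mm in diameter.
- key_b_grip (a point): Middle of the handle of a second T-key in the stand, not needed: like the first but its handle is only 44 mm long. Leave it.
- key_c_grip (a point): Middle of the handle of a third T-key in the stand, not needed, handle also 44 mm long. Leave it.
- key_stand: Wooden block 64 x 250 x 55 mm (x, y, z), fixed to the bench, origin in the centre of its underside, with three upright through-holes of 20 mm diameter in a row along its y axis, 80 mm apart, the middle one at its centre.
- power_box: Grey steel bench power box, fixed, 260 x 300 mm (x, y), lid top 85 mm high, origin in the centre of its underside, front with the outlets to its -x. On the lid sits a steel rim lock, case 70 x 56 mm, 18 mm high; its bolt comes out to the box's -x and goes into a steel keeper on the fixed front deck.
- lock_mouth (a point): Centre of the round key mouth on top of the lock case, level with its rim, 105 mm above the bench; axes as the power box, z up. The bore goes straight down, 17.6 mm in diameter, with a 3 mm wide bevelled lead-in at the rim. Inside it lies a nut with a straight slot 7.6 mm wide, 14 mm deep, right across. The nut turns with a friction of 0.04 N m, so a light push lets the tongue slide over it.
- lock_bolt (a joint): Bolt travel in m: 0 is open, 0.015 fully home in the keeper. The nut drives it with play: clockwise (from above) of the slot along the box's x axis, the first 0.4 rad hardly stir the bolt, the next 0.7 rad (about 0.1 N m) push it home evenly, and 1.1 rad is the stop. Anticlockwise it stops at 0.4 rad. The tongue has 0.17 rad of play in the slot. All stays where left.
- stick_a: Flat wooden craft stick 150 x 18 x 4 mm lying on the rear of the power box's lid, a bystander; origin in the centre of its underside.
- glue_bottle: White glue bottle 48 mm wide, 130 mm high, standing at the right, a bystander; origin in the centre of its underside.
- lock_bore (a point): Point on the bore's axis 12 mm below the rim. The nut's top lies 0 to 10 mm below this point, its slot along the box's x axis to within 0.35 rad either way; both differ each time and are not given. The nut is sprung: under a tongue that misses the slot it gives 3 mm, at 3 N rising to 7.5 N, then it is solid; when the tongue comes into line the nut springs up over it and the push vanishes.
There are look-alikes about, which are no part of the job. What is shaped like the part that bears key_grip but green is not meant.

How it is judged (in metres and radians):
On the way, in this order (a step that is already met when the one before it is completed fails the run):
1. the key's tongue is down inside the lock's bore (z of key_tip in the frame of lock_mouth below -0.006 m and horizontal distance between key_tip and lock_mouth below 0.005 m), for 0.2 s.
2. the bolt is turned fully home with the key in the lock (value of joint lock_bolt above 0.013 m and z of key_tip in the frame of lock_mouth below -0.006 m), for 0.2 s.
At the end, for the whole second after the job is handed in: The bolt is at least 12.5 mm out, of 15 mm, and the wide key stands at rest in the hole it came from, collar down on the stand: end of its tongue within 8 mm and middle of its handle within 12 mm of where they were at the start; any turn about the upright is fine (value of joint lock_bolt above 0.0125 m and distance of key_tip from where it was at the start of the episode below 0.008 m and distance of key_grip from where it was at the start of the episode below 0.012 m and linear speed of key below 0.02 m/s); the robot touches nothing.
It fails at once if the key is pressed or forced in the lock with more than 30 N before the bolt has begun to move (contact force between key and power_box above 30 N and value of joint lock_bolt below 0.001 m).
It fails at once if the key is wrenched in the lock: more than 45 N between key and power box (contact force between key and power_box above 45 N).
It fails at once if another key is moved from its place by more than 20 mm (distance of any of key_b_grip, key_c_grip from where it was at the start of the episode above 0.02 m).
It fails at once if the craft stick on the lid or the glue bottle is shoved by more than 30 mm (distance of any of stick_a, glue_bottle from where it was at the start of the episode above 0.03 m).
It also fails if it takes over 64 s, if anything falls off the work surface, if the arm or the gripper's body presses on something with over 40 N, if the wrist force passes 120 N, or if a joint passes its speed limit or range.

### The arm

A 6-joint arm with a two-finger parallel gripper is mounted at the origin on the work surface. World frame = base frame: x ahead of the robot, y to its left, z up, the work surface at z = 0. Lengths are in mm, angles in rad, forces in N, time in s.
With the tool pointing down it reaches from about 275 to 750 mm from the base axis. Payload 10.2 kg.
Tool frame: the origin (TCP) lies at the very end of the fingers, on their centre line; the grasp point (between the pads) lies 19 mm behind it; z points along the fingers, y is the direction in which the jaws open and shut (so a half turn about z gives the same grasp; the last joint's range is limited). The gripper opens to 85 mm and grips with 20 to 120 N. Pads are 22 mm wide; open, the fingers measure 114 mm over their backs; the gripper's body (76 mm by 85 mm) begins 54 mm behind the grasp point. The pads swing forward as they close: fully open they stand 13 mm farther back than shut.
Start: joints at [0.974, 0.313, 1.498, -0, 1.331, -0.223], TCP at [191.72, 488.748, 231.294] pointing down, gripper open.
Joint ranges: [-2.94, 2.94], [-0.97, 2.17], [0.19, 2.56], [-1.23, 4.37], [0.02, 3.11], [-2.88, 2.88]. Speed limits (rad/s): [2.39, 2.39, 3.01, 3.14, 3.14, 3.14].

### API

Orientations are given as a unit quaternion [w, x, y, z].
In Python, from rig import sensors, imaging, ctrl gives the robot as it stands.
- The arm moves only by the shell command python3 -m creep 'ROWS' [FORCE]. ROWS is JSON, a list of rows, each an object with "grip": the finger opening in mm, from 0 to 85.4; "linear": the shift along the tool's x, y, z in mm, a list of three; "rot": the turn, a rotation vector about the tool's x, y, z in rad, a list of three. A call has 1 to 12 rows; each row shifts and turns the commanded pose from where the row before left it, along the tool's axes as they then stand; what a row does not reach is not made up. A row lasts 1/12 s, in which the tool goes at most 41.7 mm and 7.16 degrees, less where a joint would pass 70% of its speed; a pose out of reach is approached as far as the arm can. A call with a gripper value outside its range is refused whole. The fingers move at their own pace and stop on an object; FORCE is the grip in N (left out, the last holds). Time passes only in rows, so rows that do not move let the fingers close. It gives the time, the measured TCP pose, the force and the opening at its end, in the units of the state.
- sensors.sense(): the state, without advancing time (a new reading comes with each control period).
- imaging.capture(name): name is "scene" or "top"; returns (picture, depth): 384x512x3 uint8, red, green, blue; 384x512 float32, mm along the optical axis (not along the pixel's ray), 0 where there is no reading.
- imaging.camera_params(name): a dict with "intrinsics" (3x3 intrinsics, pixels), "R" (3x3) and "t" (3): a world point X has camera coordinates R X + t. Camera axes: x right, y down, z forward; pixel columns grow to the right and rows downward; lengths in mm; the calibration is good to about 2 mm. A picture is of the moment at which its call begins. camera_params takes no time and is no camera call.
- ctrl.finish_job(): hands the job in, once; it reports no verdict.
The state is a dict: "time_s": time; "joints": joint angles; "dq": joint speeds; "tau": joint torques, N m; "eef_pos": TCP position; "ee_rot": TCP orientation; "force": force on the tool from outside, world axes, zero at the start; "wrist_torque": the same for the moment, N m; "grip_width": opening from 0.0 (shut) to 1.0 (fully open).
Only numpy, scipy, OpenCV 4.12 (cv2) and the standard library are available. Lean on these libraries where they do the work, as an engineer would, in place of code of your own. Each camera call takes 0.05 s, during which the arm holds its last target.

## Working session

There is one attempt and no reset: what is moved stays moved. The work goes in short steps, Python scripts to look and compute and a shell command to move; the robot and the scene stay as the last step left them, time stands still between calls to the robot, and variables do not carry over. Pictures are saved under pics/ and viewed, and the job is handed in when it is done.

```bash
ls; mkdir -p pics; python3 - <<'E'
from rig import sensors, imaging
import cv2,numpy as np
s=sensors.sense();print(s)
for n in("scene","top"):
    p,d=imaging.capture(n);np.savez(f"pics/{n}0.npz",p=p,d=d)
    cv2.imwrite(f"pics/{n}0.png",cv2.resize(p[:,:,::-1],(800,600)))
    c=imaging.camera_params(n);print(n,c)
E
```

```text
pics
{'time_s': 0.0, 'joints': array([ 9.73581437e-01,  3.13461501e-01,  1.49842684e+00, -9.68732052e-06,
        1.33101082e+00, -2.23417596e-01]), 'dq': array([-0.00124001,  0.00075049, -0.00171975,  0.00028585,  0.00052248,
       -0.00196927]), 'tau': array([ 9.04979024e-04, -4.12279236e+01, -2.59734339e+01, -1.06944797e-04,
        4.38135306e-03, -6.75691524e-06]), 'eef_pos': array([191.57999006, 488.52162575, 230.7330489 ]), 'ee_rot': array([-2.56269746e-04,  1.85811277e-01,  9.82585234e-01, -6.00909315e-04]), 'force': array([-0.66752204,  0.3380275 , -0.63330295]), 'wrist_torque': array([ 0.01811641, -0.01657555, -0.0038603 ]), 'grip_width': 0.99996284667987}
scene {'intrinsics': array([[378.53848446,   0.        , 257.69723485],
       [  0.        , 378.53848446, 190.43822475],
       [  0.        ,   0.        ,   1.        ]]), 'R': array([[-0.47883234,  0.87788251, -0.00647248],
       [ 0.68016187,  0.36630597, -0.63498014],
       [-0.55506704, -0.30845136, -0.77250135]]), 't': array([ 289.06306434, -268.5633795 , 1385.45905497])}
top {'intrinsics': array([[429.44335404,   0.        , 257.21488926],
       [  0.        , 429.44335404, 199.47807188],
       [  0.        ,   0.        ,   1.        ]]), 'R': array([[-8.24083160e-04, -9.99979876e-01, -6.29029732e-03],
       [-9.95850525e-01,  1.39306699e-03, -9.09933625e-02],
       [ 9.10002942e-02,  6.18920979e-03, -9.95831632e-01]]), 't': array([ -48.48194758,  515.82102342, 1267.50243933])}
```

View pics/scene0.png

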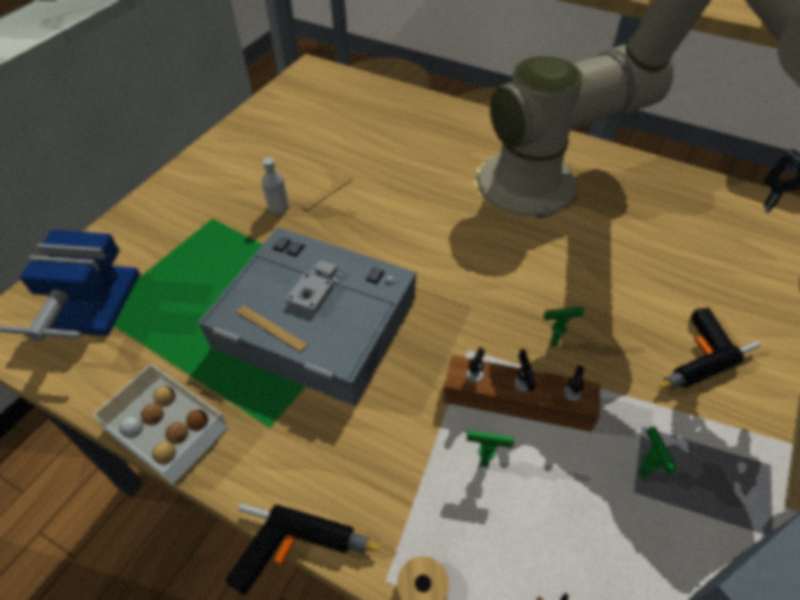

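View pics/top0.png

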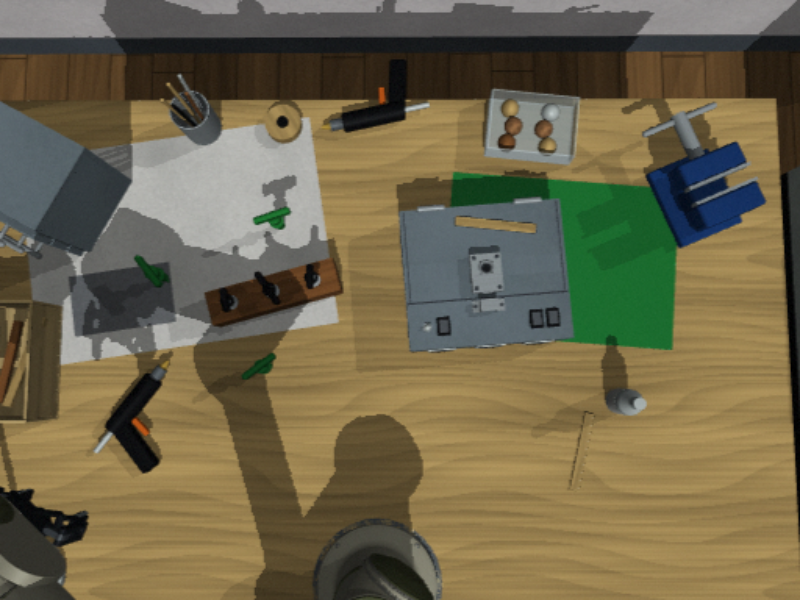

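The scene view shows the wooden stand with three black-handled keys at about (445-600, 350-425), the grey box with its lock near (310,290), and several green T-shapes, which are decoys. In the top view the stand is at (205-340, 262-325), with keys near (228,298), (266,288) and (312,275), and the lock mouth is near (487,267). I'll enlarge both.

```bash
python3 - <<'E'
import cv2,numpy as np
t=np.load("pics/top0.npz")['p'];s=np.load("pics/scene0.npz")['p']
cv2.imwrite("pics/topstand.png",cv2.resize(t[160:212,125:225,::-1],(800,416),interpolation=cv2.INTER_CUBIC))
cv2.imwrite("pics/scenestand.png",cv2.resize(s[215:280,275:395,::-1],(800,433),interpolation=cv2.INTER_CUBIC))
cv2.imwrite("pics/toplock.png",cv2.resize(t[125:230,250:375,::-1],(714,600),interpolation=cv2.INTER_CUBIC))
E
```

```text
(no output)
```

View pics/topstand.png

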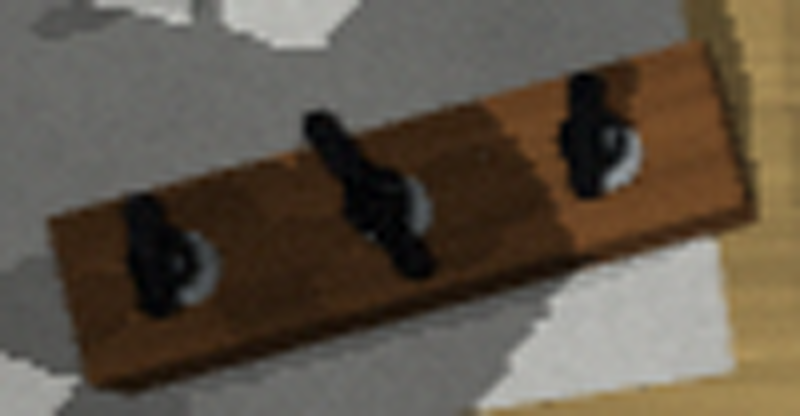

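View pics/scenestand.png

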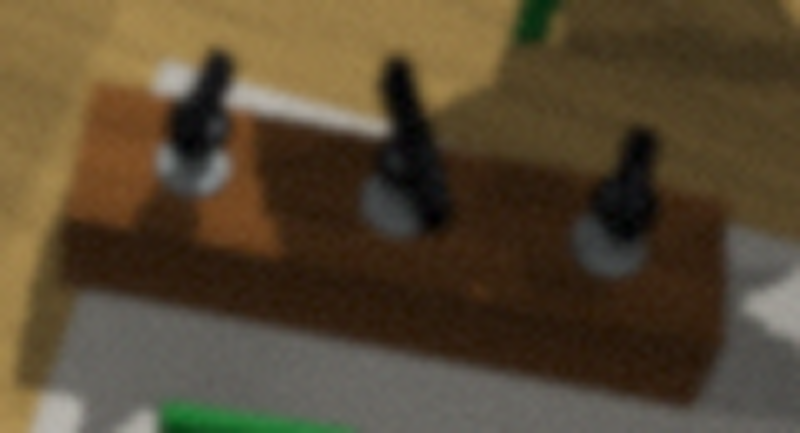

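View pics/toplock.png

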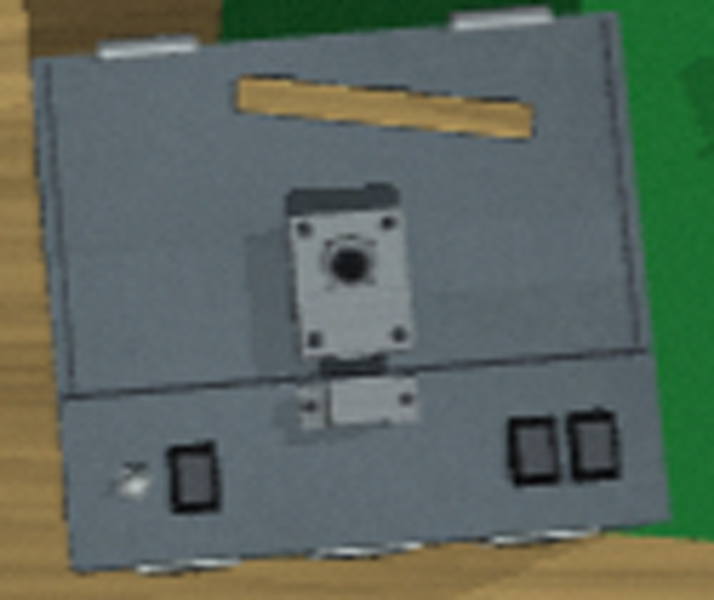

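Three black keys stand in the row, in the top crop at left (150,255), middle (370,195) and right (590,135). The middle bar spans (318,125) to (420,268), clearly the longest, and it is black, so it is the key meant. The lock mouth is at (349,265) in the lock crop. Next I'll measure positions.

```bash
cat > h.py <<'E'
import numpy as np,cv2
from rig import imaging,sensors
def ray(n,u,v,z):
    c=imaging.camera_params(n);K,R,t=c['intrinsics'],c['R'],c['t']
    d=R.T@np.linalg.inv(K)@np.array([u,v,1.]);o=-R.T@t
    return o+d*(z-o[2])/d[2]
def proj(n,X):
    c=imaging.camera_params(n);q=c['intrinsics']@(c['R']@np.asarray(X,float)+c['t']);return q[:2]/q[2]
def pts(n,d,mask=None):
    c=imaging.camera_params(n);v,u=np.nonzero((d>0) if mask is None else mask&(d>0))
    z=d[v,u];P=np.linalg.inv(c['intrinsics'])@np.vstack([u*z,v*z,z]);return (c['R'].T@(P-c['t'][:,None])).T,u,v
E
python3 - <<'E'
from h import *
def uc(x,y,u0,v0,su,sv):return u0+(x+.5)/su-.5,v0+(y+.5)/sv-.5
T=lambda x,y:uc(x,y,125,160,8,8)
S=lambda x,y:uc(x,y,275,215,800/120,433/65)
L=lambda x,y:uc(x,y,250,125,714/125,600/105)
print("handle ends top",[ray("top",*T(*p),108).round(1) for p in[(318,120),(422,268)]])
print("handle ends scene",[ray("scene",*S(*p),108).round(1) for p in[(397,65),(435,215)]])
print("short left",[ray("top",*T(*p),108).round(1) for p in[(140,200),(158,310)]])
print("short right",[ray("top",*T(*p),108).round(1) for p in[(585,77),(590,190)]])
print("stand corners top",[ray("top",*T(*p),55).round(1) for p in[(50,217),(705,40),(750,212),(97,388)]])
print("stand corners scene",[ray("scene",*S(*p),55).round(1) for p in[(95,88),(68,228),(700,352),(725,205)]])
print("mouth",ray("top",*L(349,264),103).round(1))
print("lock case corners z103",[ray("top",*L(*p),103).round(1) for p in[(288,215),(400,208),(413,348),(302,357)]])
print("box corners z85",[ray("top",*L(*p),85).round(1) for p in[(35,60),(617,13),(668,520),(72,570)]])
for n in("top","scene"):
    d=np.load(f"pics/{n}0.npz")['d'];P,u,v=pts(n,d)
    for nm,c,r in(("box",None,None),):
        m=(np.abs(P[:,0]-430)<250)&(np.abs(P[:,1]+50)<60)
    z=P[:,2]
    for lo,hi in((-10,10),(45,65),(78,92),(98,108)):
        q=(z>lo)&(z<hi)&(P[:,0]>300)&(P[:,0]<800)&(np.abs(P[:,1])<500);print(n,lo,hi,q.sum(),np.median(z[q]),z[q].std())
E
```

```text
handle ends top [array([579.1, 213. , 108. ]), array([526.5, 175.3, 108. ])]
handle ends scene [array([525.6, 177.9, 108. ]), array([580.6, 214. , 108. ])]
short left [array([550.8, 275.3, 108. ]), array([511.8, 268.1, 108. ])]
short right [array([594.3, 118.7, 108. ]), array([554. , 116.5, 108. ])]
stand corners top [array([551.2, 323. ,  55. ]), array([616.7,  82.3,  55. ]), array([552.7,  65.2,  55. ]), array([488.1, 304.1,  55. ])]
stand corners scene [array([555.9,  69.2,  55. ]), array([619.1,  88.1,  55. ]), array([555.3, 317.6,  55. ]), array([489.1, 307.2,  55. ])]
mouth [ 589.9 -201.2  103. ]
lock case corners z103 [array([ 614.6, -171.2,  103. ]), array([ 618. , -226.9,  103. ]), array([ 547.9, -232.3,  103. ]), array([ 543.5, -177.4,  103. ])]
box corners z85 [array([697.8, -45.2,  85. ]), array([ 721.4, -341. ,   85. ]), array([ 463.6, -360.7,   85. ]), array([439.1, -63.5,  85. ])]
top -10 10 39678 0.5401713832590349 2.7253019313845663
top 45 65 1719 54.95683265619455 3.1610604786948624
top 78 92 8909 85.66507459032694 2.5535585490157526
top 98 108 992 103.62498122285228 2.4035381841191747
scene -10 10 39908 0.9357157238190972 1.7589614026635225
scene 45 65 2762 55.42477071219212 3.5903303614398014
scene 78 92 7717 85.38443469191988 2.05958013102887
scene 98 108 1063 103.41518407488132 2.1431900007194686
```

```bash
python3 - <<'E'
from h import *
s=np.load("pics/scene0.npz")['p']
cv2.imwrite("pics/scenelock.png",cv2.resize(s[140:260,120:275,::-1],(775,600),interpolation=cv2.INTER_CUBIC))
E
```

```text
(no output)
```

View pics/scenelock.png

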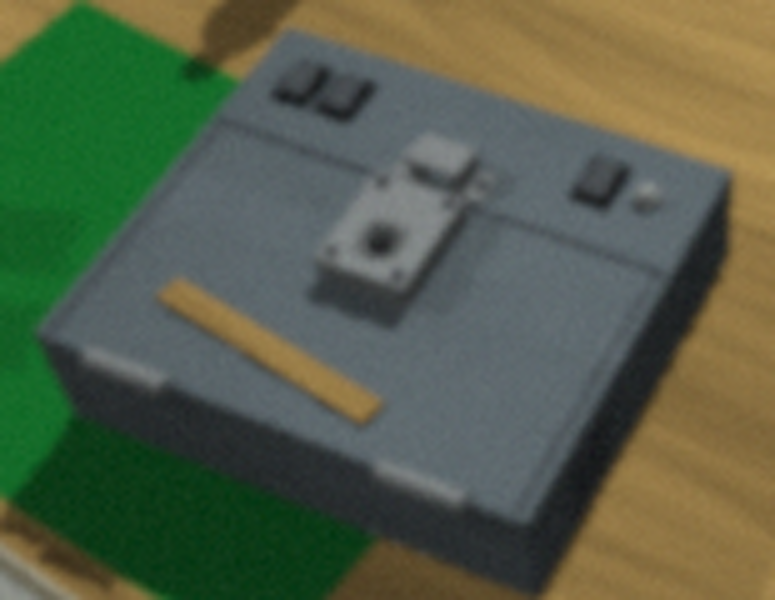

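```bash
cat >> h.py <<'E'
from scipy.spatial.transform import Rotation as Ro
def to(x,y,z,tyaw=None):
    s=sensors.sense();q=s['ee_rot'];R=Ro.from_quat([q[1],q[2],q[3],q[0]]).as_matrix()
    d=R.T@(np.array([x,y,z])-s['eef_pos']);yy=np.arctan2(R[1,1],R[0,1])
    print('t',round(s['time_s'],2),'tcp',s['eef_pos'].round(1),'yawY',yy.round(3),'tilt',(R[:2,2]).round(4),'F',s['force'].round(1),'M',s['wrist_torque'].round(2),'g',round(s['grip_width']*85.4,1),'q',s['joints'].round(2))
    print('tool shift',d.round(2),'norm',np.linalg.norm(d).round(1),'rotz', None if tyaw is None else -np.round((tyaw-yy+np.pi)%(2*np.pi)-np.pi,3))
E
python3 - <<'E'
from h import *
u,v=120+381.5/5-.5,140+237.5/5-.5
print(ray("scene",u,v,103))
to(553,195,231,2.17)
E
```

```text
[ 586.38223763 -202.95071255  103.        ]
t 0.1 tcp [191.6 488.6 230.8] yawY 1.197 tilt [-0.0006 -0.0009] F [ 0.2 -0.4 -0. ] M [-0.01 -0.    0.  ] g 85.3 q [ 0.97  0.31  1.5   0.    1.33 -0.22]
tool shift [-4.4365e+02 -1.4132e+02 -1.5000e-01] norm 465.6 rotz -0.973
```

```bash
python3 -m creep '[{"grip":45,"linear":[-37,-11.8,0],"rot":[0,0,0]},{"grip":45,"linear":[-37,-11.8,0],"rot":[0,0,0]},{"grip":45,"linear":[-37,-11.8,0],"rot":[0,0,0]},{"grip":45,"linear":[-37,-11.8,0],"rot":[0,0,0]},{"grip":45,"linear":[-37,-11.8,0],"rot":[0,0,0]},{"grip":45,"linear":[-37,-11.8,0],"rot":[0,0,0]},{"grip":45,"linear":[-37,-11.8,0],"rot":[0,0,0]},{"grip":45,"linear":[-37,-11.8,0],"rot":[0,0,0]},{"grip":45,"linear":[-37,-11.8,0],"rot":[0,0,0]},{"grip":45,"linear":[-37,-11.8,0],"rot":[0,0,0]},{"grip":45,"linear":[-37,-11.8,0],"rot":[0,0,0]},{"grip":45,"linear":[-37,-11.8,0],"rot":[0,0,0]}]' 40
python3 -m creep '[{"grip":45,"linear":[0,0,5],"rot":[0,0,-0.12]},{"grip":45,"linear":[0,0,5],"rot":[0,0,-0.12]},{"grip":45,"linear":[0,0,5],"rot":[0,0,-0.12]},{"grip":45,"linear":[0,0,5],"rot":[0,0,-0.12]},{"grip":45,"linear":[0,0,5],"rot":[0,0,-0.12]},{"grip":45,"linear":[0,0,5],"rot":[0,0,-0.12]},{"grip":45,"linear":[0,0,5],"rot":[0,0,-0.12]},{"grip":45,"linear":[0,0,5],"rot":[0,0,-0.12]},{"grip":45,"linear":[0,0,0],"rot":[0,0,0]}]'
python3 -c "
from h import *
to(553,195,81,2.17)"
```

```text
time_s: 1.1
eef_pos: [554.5, 193.2, 231.0]
ee_rot: [-0.0, 0.186, 0.983, -0.0]
force: [0.3, 1.0, 0.1]
grip_width: 0.524
time_s: 1.85
eef_pos: [552.8, 194.7, 189.9]
ee_rot: [-0.001, -0.291, 0.957, 0.0]
force: [0.0, 0.5, 0.5]
grip_width: 0.529
t 1.85 tcp [552.8 194.7 189.9] yawY 2.161 tilt [-0.0025 -0.0004] F [0.  0.5 0.5] M [-0.01 -0.    0.01] g 45.2 q [ 0.14  0.48  1.36 -0.    1.3  -2.02]
tool shift [-5.7000e-01  3.0000e-02  1.0895e+02] norm 108.9 rotz -0.009
```

```bash
python3 -m creep '[{"grip":45,"linear":[0,0,20],"rot":[0,0,-0.01]},{"grip":45,"linear":[0,0,20],"rot":[0,0,0]},{"grip":45,"linear":[0,0,20],"rot":[0,0,0]},{"grip":45,"linear":[0,0,5],"rot":[0,0,0]}]'
python3 - <<'E'
from h import *
p,d=imaging.capture("scene");cv2.imwrite("pics/a1.png",cv2.resize(p[170:280,265:405,::-1],(764,600),interpolation=cv2.INTER_CUBIC))
to(553,195,81,2.17)
E
```

```text
time_s: 2.18
eef_pos: [552.0, 194.6, 123.4]
ee_rot: [-0.003, -0.292, 0.956, 0.0]
force: [-0.4, -0.3, -1.0]
grip_width: 0.528
t 2.23 tcp [552.3 194.6 124. ] yawY 2.164 tilt [-0.0044 -0.0006] F [-1.  -0.  -0.8] M [-0.   -0.   -0.02] g 44.9 q [ 0.14  0.55  1.44 -0.    1.16 -2.03]
tool shift [-0.98 -0.16 43.02] norm 43.0 rotz -0.006
```

View pics/a1.png

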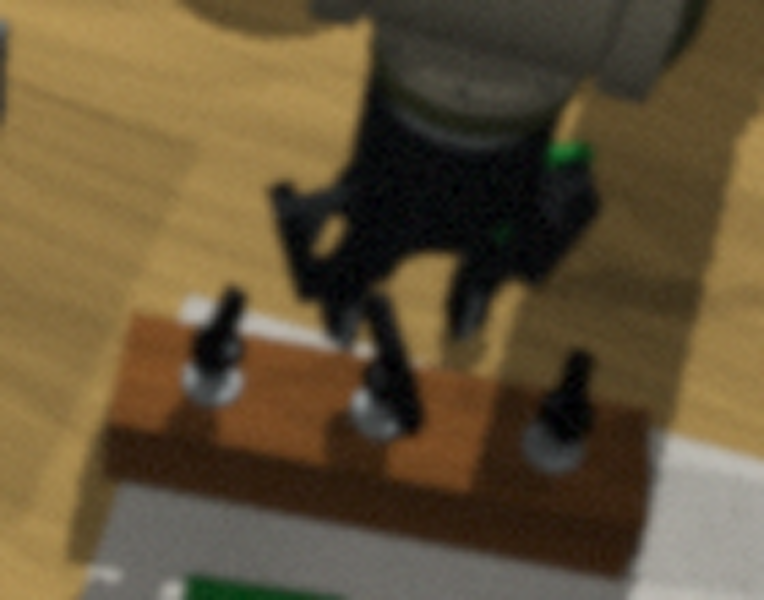

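The fingers at crop (345,330) and (465,325) straddle the middle key's bar at (395,365), clear of both neighbours. I'll descend and grip.

```bash
python3 -m creep '[{"grip":45,"linear":[-0.5,0,12],"rot":[0,0,0]},{"grip":45,"linear":[0,0,12],"rot":[0,0,0]},{"grip":45,"linear":[0,0,12],"rot":[0,0,0]},{"grip":45,"linear":[0,0,6],"rot":[0,0,0]},{"grip":30,"linear":[0,0,0],"rot":[0,0,0]},{"grip":20,"linear":[0,0,0],"rot":[0,0,0]}]' 40
python3 -c "
from h import *
to(553,195,81,2.17)"
python3 -m creep '[{"grip":8,"linear":[0,0,0],"rot":[0,0,0]},{"grip":8,"linear":[0,0,0],"rot":[0,0,0]},{"grip":8,"linear":[0,0,0],"rot":[0,0,0]},{"grip":8,"linear":[0,0,0],"rot":[0,0,0]},{"grip":8,"linear":[0,0,0],"rot":[0,0,0]}]' 40
python3 -c "
from h import *
to(553,195,81,2.17)"
```

```text
time_s: 2.73
eef_pos: [554.1, 195.2, 84.9]
ee_rot: [0.0, -0.293, 0.956, -0.0]
force: [-0.3, -0.5, 1.0]
grip_width: 0.252
t 2.73 tcp [554.1 195.2  84.9] yawY 2.167 tilt [0.0009 0.0001] F [-0.3 -0.5  1. ] M [-0.06 -0.04  0.  ] g 21.6 q [ 0.14  0.59  1.48 -0.    1.07 -2.03]
tool shift [1.03 0.51 3.88] norm 4.0 rotz -0.003
time_s: 3.15
eef_pos: [554.1, 195.2, 85.0]
ee_rot: [0.001, -0.294, 0.956, -0.0]
force: [-0.2, 1.4, 5.5]
grip_width: 0.157
t 3.15 tcp [554.1 195.2  85. ] yawY 2.167 tilt [0.0013 0.0003] F [-0.2  1.4  5.5] M [0.17 0.11 0.01] g 13.4 q [ 0.14  0.59  1.48  0.    1.07 -2.03]
tool shift [1.07 0.44 4.01] norm 4.2 rotz -0.003
```

```bash
python3 -m creep '[{"grip":5,"linear":[0,0,0],"rot":[0,0,0]},{"grip":5,"linear":[0,0,0],"rot":[0,0,0]},{"grip":5,"linear":[0,0,0],"rot":[0,0,0]}]' 60
python3 -c "
from h import *
to(553,195,81,2.17)"
```

```text
time_s: 3.4
eef_pos: [554.1, 195.3, 85.0]
ee_rot: [0.001, -0.294, 0.956, 0.0]
force: [-1.1, 1.5, 6.0]
grip_width: 0.14
t 3.4 tcp [554.1 195.3  85. ] yawY 2.167 tilt [0.0012 0.0005] F [-1.1  1.5  6. ] M [ 0.36  0.09 -0.  ] g 12.0 q [ 0.14  0.59  1.48  0.    1.07 -2.03]
tool shift [1.1  0.34 3.98] norm 4.1 rotz -0.003
```

```bash
python3 -m creep '[{"grip":5,"linear":[0,0,-4],"rot":[0,0,0]},{"grip":5,"linear":[0,0,-8],"rot":[0,0,0]},{"grip":5,"linear":[0,0,-12],"rot":[0,0,0]},{"grip":5,"linear":[0,0,-12],"rot":[0,0,0]},{"grip":5,"linear":[0,0,-12],"rot":[0,0,0]},{"grip":5,"linear":[0,0,-15],"rot":[0,0,0]},{"grip":5,"linear":[0,0,-15],"rot":[0,0,0]},{"grip":5,"linear":[0,0,-15],"rot":[0,0,0]},{"grip":5,"linear":[0,0,-15],"rot":[0,0,0]},{"grip":5,"linear":[0,0,-15],"rot":[0,0,0]},{"grip":5,"linear":[0,0,-12],"rot":[0,0,0]},{"grip":5,"linear":[0,0,0],"rot":[0,0,0]}]'
python3 - <<'E'
from h import *
for n in("scene","top"):
    p,d=imaging.capture(n);np.savez(f"pics/{n}1.npz",p=p,d=d)
    cv2.imwrite(f"pics/{n}1.png",cv2.resize(p[:,:,::-1],(800,600)))
    if n=="scene":cv2.imwrite("pics/a2.png",cv2.resize(p[110:270,265:405,::-1],(525,600),interpolation=cv2.INTER_CUBIC))
to(588,-202,215,.075+np.pi/2)
E
```

```text
time_s: 4.4
eef_pos: [554.5, 195.1, 222.0]
ee_rot: [0.002, -0.294, 0.956, -0.0]
force: [1.1, -0.6, -2.3]
grip_width: 0.144
t 4.5 tcp [553.6 195.  219.1] yawY 2.167 tilt [-0.0003 -0.0002] F [-0.1 -1.5 -2.9] M [-0.   -0.   -0.02] g 12.1 q [ 0.14  0.46  1.32 -0.    1.36 -2.03]
tool shift [ 194.39 -347.8     4.12] norm 398.5 rotz 0.521
```

View pics/a2.png

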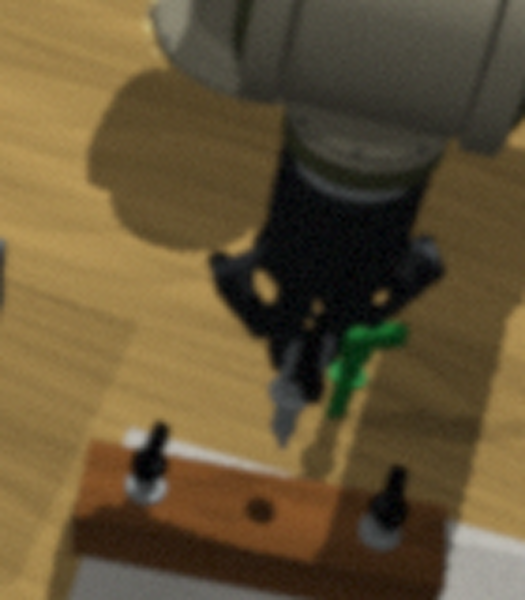

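The key came out cleanly and is held by its bar, with its tongue at (285,435) in the crop. The middle hole is empty at (260,510) and both neighbours are undisturbed. I'll use the empty hole to cross-check the calibration before going to the lock.

```bash
python3 - <<'E'
from h import *
p=np.load("pics/scene1.npz")['p'];c0=[265+260.5/3.75-.5,110+510.5/3.75-.5];print(c0)
def dark(n,p,u,v,r,z):
    g=cv2.cvtColor(p,cv2.COLOR_RGB2GRAY).astype(float);u0,v0=int(round(u)),int(round(v))
    w=g[v0-r:v0+r+1,u0-r:u0+r+1];k=np.clip(np.percentile(w,60)-w,0,None);k[k<.5*k.max()]=0
    V,U=np.mgrid[v0-r:v0+r+1,u0-r:u0+r+1];cu,cv_=(k*U).sum()/k.sum(),(k*V).sum()/k.sum()
    print(n,round(cu,2),round(cv_,2),ray(n,cu,cv_,z).round(1));return w.astype(int)
dark("scene",p,*c0,4,55)
p0=np.load("pics/scene0.npz")['p'];dark("scene",p0,195.8,187,5,105)
pt=np.load("pics/top1.npz")['p'];print(proj("top",(553,195,55)))
dark("top",np.load("pics/top0.npz")['p'],310.7,170.8,5,105)
w=dark("top",pt,*proj("top",(553,195,55)),5,55);print(w)
# what projection do we expect
print(proj("scene",(588,-202,105)),proj("top",(588,-202,105)))
cv2.imwrite("pics/a3.png",cv2.resize(pt[150:220,110:230,::-1],(800,467),interpolation=cv2.INTER_CUBIC))
E
```

```text
[333.9666666666667, 245.63333333333333]
scene 333.82 245.71 [550.7 195.3  55. ]
scene 195.69 187.91 [ 590.5 -200.2  105. ]
[174.23816678 186.02090005]
top 310.7 171.01 [ 589. -201.  105.]
top 172.77 186.03 [553.  199.3  55. ]
[[59 67 76 78 82 80 79 77 66 67 68]
 [60 74 79 81 78 80 78 76 68 70 70]
 [60 71 79 76 64 58 61 67 74 72 72]
 [61 69 74 55 42 25 21 32 54 73 74]
 [40 60 60 22 24 18 25 35 58 72 76]
 [36 40 40 21 23 26 55 86 81 69 72]
 [43 44 45 23 21 38 78 86 80 69 72]
 [69 83 62 21 19 48 89 85 75 75 72]
 [70 85 76 49 29 45 76 82 79 68 67]
 [66 83 83 81 69 69 72 75 73 66 66]
 [64 81 80 78 76 76 78 80 77 70 71]]
[195.65430678 187.05595759] [311.06111607 171.35684248]
```

View pics/a3.png

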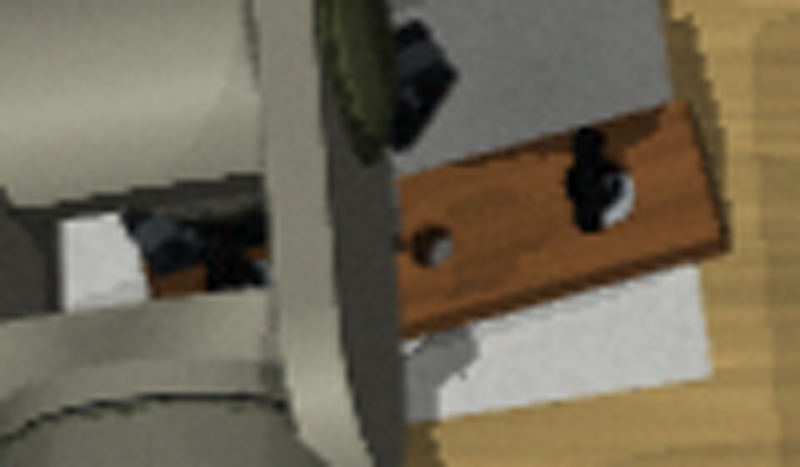

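```bash
python3 - <<'E'
from h import *
to(589,-201,219,2.07)
E
```

```text
t 4.5 tcp [553.6 195.  219.1] yawY 2.167 tilt [-0.0003 -0.0002] F [-0.1 -1.5 -2.9] M [-0.   -0.   -0.02] g 12.1 q [ 0.14  0.46  1.32 -0.    1.36 -2.03]
tool shift [ 1.9301e+02 -3.4754e+02  1.2000e-01] norm 397.5 rotz 0.097
```

```bash
python3 -m creep '[{"grip":5,"linear":[8,-14.5,0],"rot":[0,0,0]},{"grip":5,"linear":[17.5,-31.5,0],"rot":[0,0,0]},{"grip":5,"linear":[18.5,-33.3,0],"rot":[0,0,0]},{"grip":5,"linear":[18.5,-33.3,0],"rot":[0,0,0]},{"grip":5,"linear":[18.5,-33.3,0],"rot":[0,0,0]},{"grip":5,"linear":[18.5,-33.3,0],"rot":[0,0,0]},{"grip":5,"linear":[18.5,-33.3,0],"rot":[0,0,0]},{"grip":5,"linear":[18.5,-33.3,0],"rot":[0,0,0]},{"grip":5,"linear":[18.5,-33.3,0],"rot":[0,0,0]},{"grip":5,"linear":[18.5,-33.3,0],"rot":[0,0,0]},{"grip":5,"linear":[13,-23.5,0],"rot":[0,0,0]},{"grip":5,"linear":[6.5,-11.6,0],"rot":[0,0,0.1]}]'
python3 -m creep '[{"grip":5,"linear":[0,0,8],"rot":[0,0,0]},{"grip":5,"linear":[0,0,8],"rot":[0,0,0]},{"grip":5,"linear":[0,0,0],"rot":[0,0,0]}]'
python3 - <<'E'
from h import *
for n in("scene","top"):
    p,d=imaging.capture(n);np.savez(f"pics/{n}2.npz",p=p,d=d)
p=np.load("pics/scene2.npz")['p'];cv2.imwrite("pics/a4.png",cv2.resize(p[110:230,130:270,::-1],(700,600),interpolation=cv2.INTER_CUBIC))
p=np.load("pics/top2.npz")['p'];cv2.imwrite("pics/a5.png",cv2.resize(p[110:230,240:380,::-1],(700,600),interpolation=cv2.INTER_CUBIC))
to(589,-201,184,2.07)
E
```

```text
time_s: 5.5
eef_pos: [588.4, -204.3, 217.5]
ee_rot: [-0.001, -0.244, 0.97, 0.001]
force: [0.4, 0.7, -1.7]
grip_width: 0.139
time_s: 5.75
eef_pos: [588.2, -199.4, 200.2]
ee_rot: [-0.002, -0.247, 0.969, 0.002]
force: [-0.1, 0.8, -2.3]
grip_width: 0.137
t 5.85 tcp [ 589.  -199.5  202.5] yawY 2.07 tilt [-0.0015  0.001 ] F [ 0.3  0.2 -1.3] M [-0.   -0.05  0.  ] g 11.7 q [-0.51  0.55  1.22  0.    1.37 -2.58]
tool shift [ 0.7  -1.36 18.52] norm 18.6 rotz -0.0
```

View pics/a4.png

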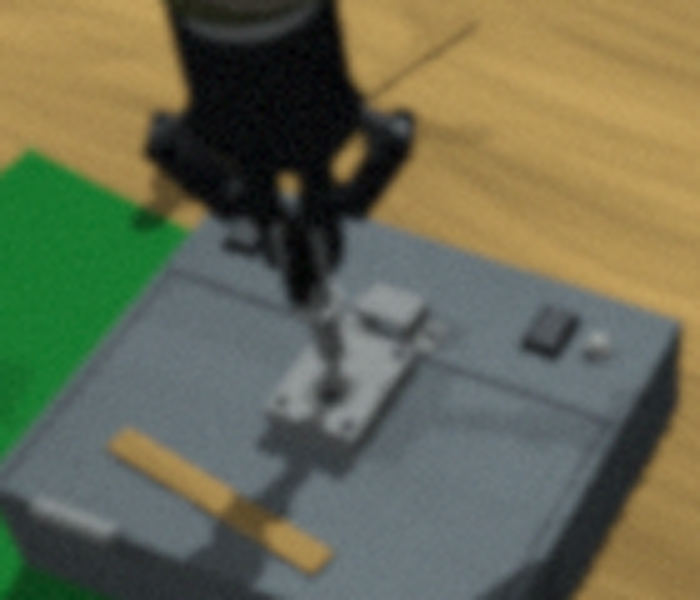

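View pics/a5.png

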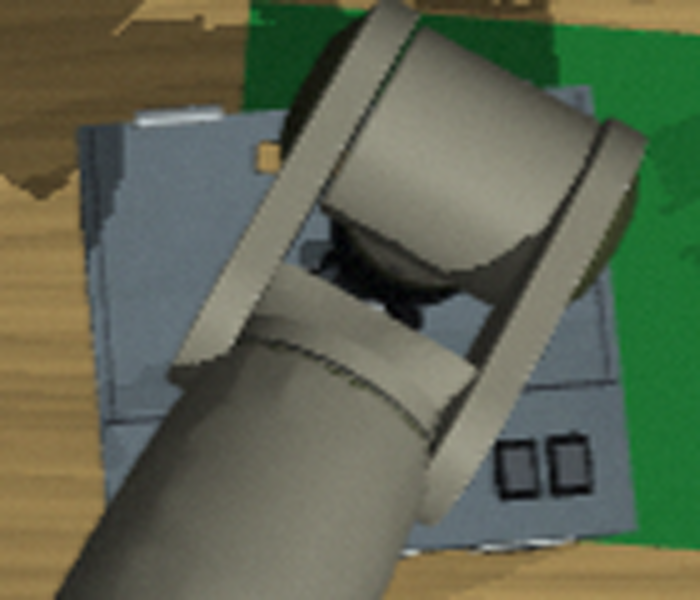

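```bash
python3 - <<'E'
from h import *
f=lambda X:((proj("scene",X)-[130,110])*5).round(1)
for z in(202.5,150,123.5,105):print(z,f((589,-199.5,z)))
print(f((589,-201,105)))
p=np.load("pics/scene2.npz")['p'];cv2.imwrite("pics/a6.png",cv2.resize(p[145:200,175:220,::-1],(490,600),interpolation=cv2.INTER_CUBIC))
f=lambda X:((proj("scene",X)-[175,145])*10.9).round(1)
for z in(202.5,172.5,123.5,105):print(z,f((589,-199.5,z)))
E
```

```text
202.5 [305.7 265.5]
150 [319.8 333.8]
123.5 [326.5 366.3]
105 [331.  388.2]
[328.7 387.2]
202.5 [176.  197.2]
172.5 [193.8 283.9]
123.5 [221.3 417. ]
105 [231.1 464.7]
```

View pics/a6.png

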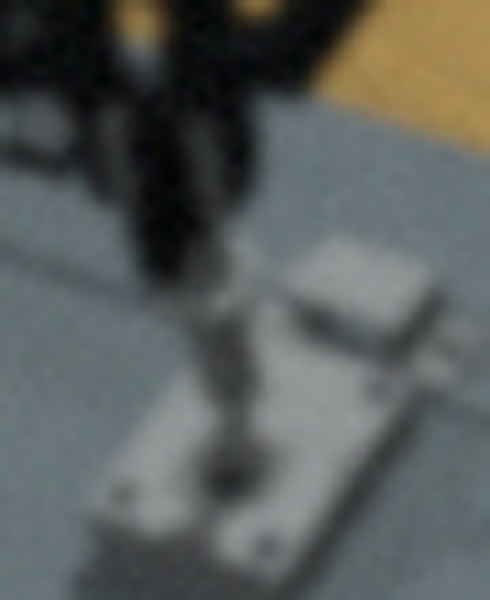

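```bash
cat >> h.py <<'E'
def overlay(p,n,tip,byaw,roi,sc,out,draw=True):
    u0,v0,u1,v1=roi;im=cv2.resize(p[v0:v1,u0:u1,::-1],None,fx=sc,fy=sc,interpolation=cv2.INTER_CUBIC)
    im2=im.copy();tip=np.array(tip,float);b=np.array([np.cos(byaw),np.sin(byaw),0]);w=np.array([-b[1],b[0],0])
    P=lambda X:tuple(((proj(n,X)-[u0,v0]+.5)*sc).astype(int))
    for r,z in((14,49),(8,8),(8,40)):
        q=[P(tip+[r*np.cos(a),r*np.sin(a),z]) for a in np.linspace(0,2*np.pi,40)];cv2.polylines(im2,[np.array(q)],True,(0,0,255),1)
    for z in(84,104):
        q=[P(tip+b*35*i+w*6*j+[0,0,z]) for i,j in((1,1),(1,-1),(-1,-1),(-1,1))];cv2.polylines(im2,[np.array(q)],True,(0,255,255),1)
    cv2.line(im2,P(tip),P(tip+[0,0,84]),(0,255,0),1);cv2.circle(im2,P((589,-201,105)),3,(255,0,255),1)
    cv2.imwrite(out,np.hstack([im,im2]))
E
python3 - <<'E'
from h import *
overlay(np.load("pics/scene2.npz")['p'],"scene",(589,-199.5,123.5),.5,(175,140,225,205),8,"pics/o2.png")
overlay(np.load("pics/scene1.npz")['p'],"scene",(553.6,195,140),.596,(310,185,370,255),6.5,"pics/o1.png")
overlay(np.load("pics/scene0.npz")['p'],"scene",(553.6,195.2,6),.596,(310,205,370,265),6.5,"pics/o0.png")
E
```

```text
(no output)
```

View pics/o2.png

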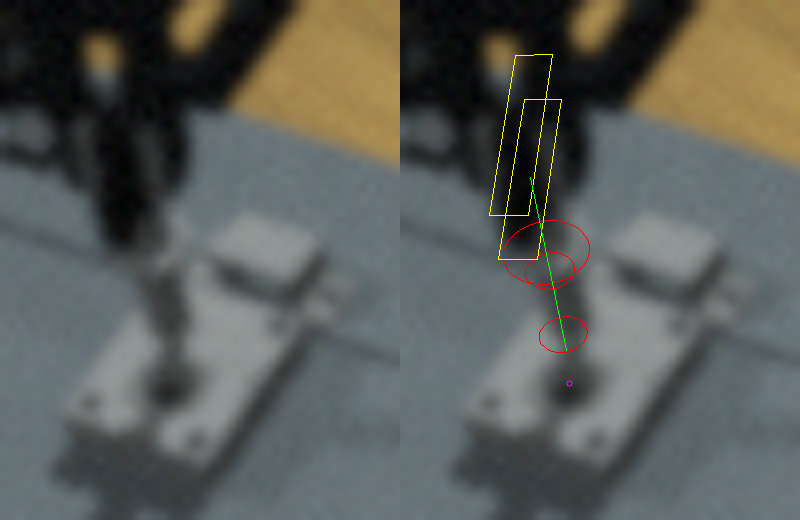

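View pics/o1.png

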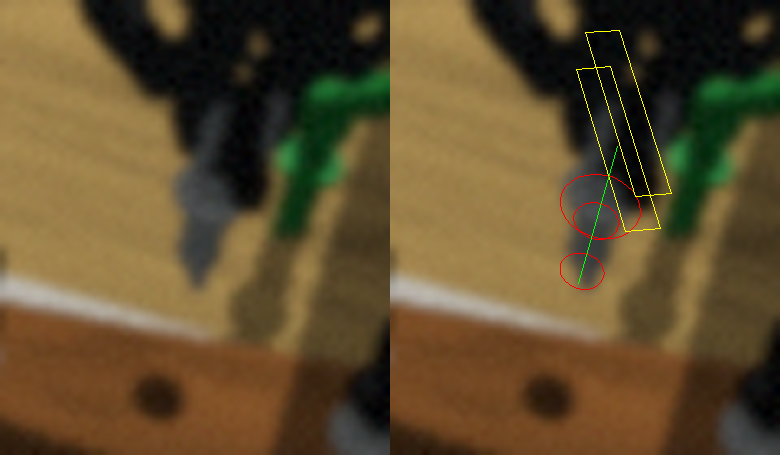

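View pics/o0.png

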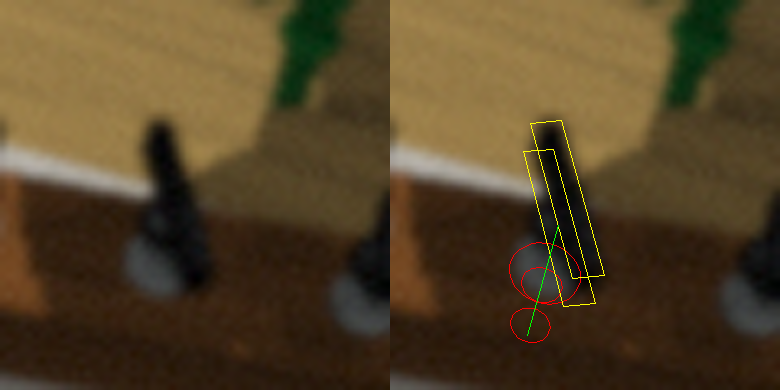

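The held key's model fits the image at the handle. The shank looks 1-1.5 px to the right, and the lock mouth falls on my estimate. I'll move closer and compare the tip with the mouth directly.

```bash
python3 - <<'E'
from h import *
to(589.5,-202,189,2.07)
E
```

```text
t 5.85 tcp [ 589.  -199.5  202.5] yawY 2.07 tilt [-0.0015  0.001 ] F [ 0.3  0.2 -1.3] M [-0.   -0.05  0.  ] g 11.7 q [-0.51  0.55  1.22  0.    1.37 -2.58]
tool shift [ 0.74 -2.47 13.52] norm 13.8 rotz -0.0
```

```bash
python3 -m creep '[{"grip":5,"linear":[0.7,-2.4,6],"rot":[0,0,0]},{"grip":5,"linear":[0,0,7],"rot":[0,0,0]},{"grip":5,"linear":[0,0,0],"rot":[0,0,0]},{"grip":5,"linear":[0,0,0],"rot":[0,0,0]}]'
python3 - <<'E'
from h import *
to(589.5,-202,184,2.07)
ps=[imaging.capture("scene")[0].astype(float) for _ in range(4)]
p=np.mean(ps,0).astype(np.uint8);np.savez("pics/scene3.npz",p=p)
s=sensors.sense();x,y,z=s['eef_pos'];print(s['eef_pos'])
overlay(p,"scene",(x,y,z-79),.5,(175,145,225,205),8,"pics/o3.png")
E
```

```text
time_s: 6.18
eef_pos: [589.6, -203.0, 189.8]
ee_rot: [-0.0, -0.246, 0.969, 0.0]
force: [0.2, 1.0, -2.7]
grip_width: 0.141
t 6.18 tcp [ 589.6 -203.   189.8] yawY 2.067 tilt [-0.0009  0.0005] F [ 0.2  1.  -2.7] M [ 0.04 -0.04  0.02] g 12.0 q [-0.52  0.56  1.23  0.    1.35 -2.59]
tool shift [-0.41  0.88  5.75] norm 5.8 rotz -0.003
[ 589.83318356 -203.29724748  190.59866973]
```

View pics/o3.png

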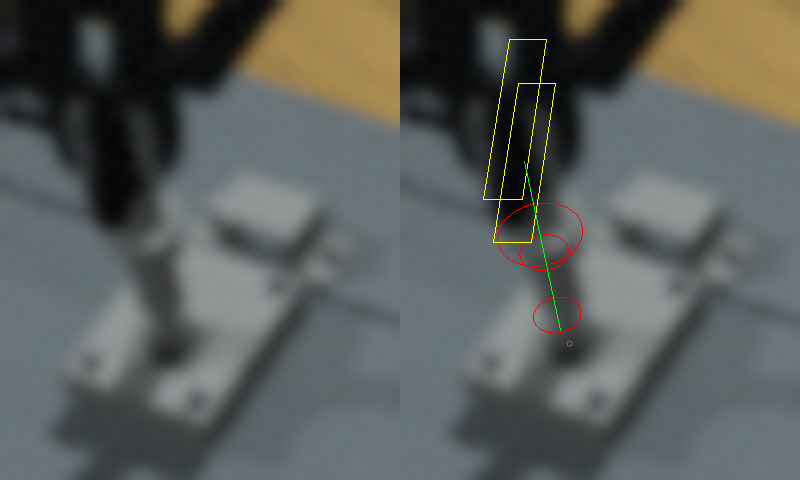

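At crop (172,335) the tongue now sits just above the mouth at (170,350), aligned to about 2 mm, which the bevel can take up. I'll descend slowly and watch the forces.

```bash
python3 -m creep '[{"grip":5,"linear":[0,0,2],"rot":[0,0,0]},{"grip":5,"linear":[0,0,2],"rot":[0,0,0]},{"grip":5,"linear":[0,0,2],"rot":[0,0,0]},{"grip":5,"linear":[0,0,1],"rot":[0,0,0]},{"grip":5,"linear":[0,0,1],"rot":[0,0,0]},{"grip":5,"linear":[0,0,0],"rot":[0,0,0]}]'
python3 - <<'E'
from h import *
to(589.5,-202,184,2.07)
E
```

```text
time_s: 6.88
eef_pos: [589.7, -203.2, 182.1]
ee_rot: [-0.0, -0.246, 0.969, 0.0]
force: [1.1, -0.7, -2.0]
grip_width: 0.145
t 6.88 tcp [ 589.7 -203.2  182.1] yawY 2.067 tilt [-0.0001  0.0001] F [ 1.1 -0.7 -2. ] M [ 0.02 -0.04 -0.04] g 12.4 q [-0.52  0.57  1.25  0.    1.33 -2.59]
tool shift [-0.39  1.19 -1.89] norm 2.3 rotz -0.003
```

No contact so far (tip about 2 mm below the rim by arithmetic). Continuing gently.

```bash
python3 -m creep '[{"grip":5,"linear":[0,0,1],"rot":[0,0,0]},{"grip":5,"linear":[0,0,1],"rot":[0,0,0]},{"grip":5,"linear":[0,0,1],"rot":[0,0,0]},{"grip":5,"linear":[0,0,0],"rot":[0,0,0]}]'
python3 - <<'E'
from h import *
to(589.5,-202,184,2.07)
E
```

```text
time_s: 7.22
eef_pos: [590.2, -203.3, 180.1]
ee_rot: [0.001, -0.246, 0.969, -0.0]
force: [0.8, 0.3, 2.3]
grip_width: 0.137
t 7.22 tcp [ 590.2 -203.3  180.1] yawY 2.067 tilt [ 0.0019 -0.0005] F [0.8 0.3 2.3] M [ 0.3  -0.34 -0.01] g 11.7 q [-0.52  0.57  1.25  0.    1.32 -2.59]
tool shift [ 0.01  1.44 -3.94] norm 4.2 rotz -0.003
```

```bash
python3 - <<'E'
from h import *
to(591.2,-202,180,2.07)
E
```

```text
t 7.22 tcp [ 590.2 -203.3  180.1] yawY 2.067 tilt [ 0.0019 -0.0005] F [0.8 0.3 2.3] M [ 0.3  -0.34 -0.01] g 11.7 q [-0.52  0.57  1.25  0.    1.32 -2.59]
tool shift [-1.48  0.63  0.06] norm 1.6 rotz -0.003
```

```bash
python3 -m creep '[{"grip":5,"linear":[-0.8,0.3,0],"rot":[0,0,0]},{"grip":5,"linear":[-0.7,0.3,0],"rot":[0,0,0]},{"grip":5,"linear":[0,0,0],"rot":[0,0,0]}]'
python3 - <<'E'
from h import *
to(591.2,-202,180,2.07)
E
```

```text
time_s: 7.47
eef_pos: [590.6, -201.9, 178.9]
ee_rot: [-0.0, -0.246, 0.969, 0.0]
force: [1.3, -0.5, -1.9]
grip_width: 0.14
t 7.47 tcp [ 590.6 -201.9  178.9] yawY 2.067 tilt [-0.0008  0.0002] F [ 1.3 -0.5 -1.9] M [ 0.03 -0.21 -0.03] g 11.9 q [-0.52  0.57  1.25 -0.    1.32 -2.58]
tool shift [-0.47 -0.31 -1.14] norm 1.3 rotz -0.003
```

```bash
python3 -m creep '[{"grip":5,"linear":[-0.7,-0.4,0],"rot":[0,0,0]},{"grip":5,"linear":[0,0,1],"rot":[0,0,0]},{"grip":5,"linear":[0,0,1],"rot":[0,0,0]},{"grip":5,"linear":[0,0,0],"rot":[0,0,0]}]'
python3 - <<'E'
from h import *
to(591.2,-202,180,2.07)
E
```

```text
time_s: 7.8
eef_pos: [591.3, -202.0, 176.8]
ee_rot: [-0.0, -0.246, 0.969, 0.0]
force: [-0.0, 0.4, -2.4]
grip_width: 0.136
t 7.8 tcp [ 591.3 -202.   176.8] yawY 2.067 tilt [-0.0009  0.0004] F [-0.   0.4 -2.4] M [-0.02  0.02 -0.03] g 11.6 q [-0.52  0.58  1.25 -0.    1.32 -2.58]
tool shift [ 0.11  0.09 -3.2 ] norm 3.2 rotz -0.003
```

The key is in the bore with no side load. Now down to the nut.

```bash
python3 -m creep '[{"grip":5,"linear":[0,0,1],"rot":[0,0,0]},{"grip":5,"linear":[0,0,1],"rot":[0,0,0]},{"grip":5,"linear":[0,0,1],"rot":[0,0,0]},{"grip":5,"linear":[0,0,1],"rot":[0,0,0]},{"grip":5,"linear":[0,0,0],"rot":[0,0,0]}]'
python3 - <<'E'
from h import *
to(591.2,-202,180,2.07)
E
```

```text
time_s: 8.22
eef_pos: [591.5, -202.0, 173.0]
ee_rot: [-0.0, -0.246, 0.969, 0.0]
force: [-0.2, 0.8, -2.9]
grip_width: 0.14
t 8.22 tcp [ 591.5 -202.   173. ] yawY 2.067 tilt [-0.0004  0.0002] F [-0.2  0.8 -2.9] M [ 0.05 -0.01 -0.02] g 11.9 q [-0.52  0.58  1.25 -0.    1.31 -2.58]
tool shift [ 0.23  0.12 -6.98] norm 7.0 rotz -0.003
```

```bash
python3 -m creep '[{"grip":5,"linear":[0,0,1],"rot":[0,0,0]},{"grip":5,"linear":[0,0,1],"rot":[0,0,0]},{"grip":5,"linear":[0,0,0.5],"rot":[0,0,0]},{"grip":5,"linear":[0,0,0],"rot":[0,0,0]}]'
python3 -m creep '[{"grip":5,"linear":[0,0,1],"rot":[0,0,0]},{"grip":5,"linear":[0,0,0.5],"rot":[0,0,0]},{"grip":5,"linear":[0,0,0],"rot":[0,0,0]}]'
python3 - <<'E'
from h import *
to(591.2,-202,180,2.07)
E
```

```text
time_s: 8.55
eef_pos: [591.5, -202.0, 170.6]
ee_rot: [-0.0, -0.246, 0.969, 0.0]
force: [-0.3, -0.6, -1.7]
grip_width: 0.139
time_s: 8.8
eef_pos: [591.7, -202.1, 169.6]
ee_rot: [0.0, -0.246, 0.969, -0.0]
force: [0.2, 0.6, 0.5]
grip_width: 0.138
t 8.8 tcp [ 591.7 -202.1  169.6] yawY 2.067 tilt [ 0.0005 -0.0003] F [0.2 0.6 0.5] M [ 0.04 -0.   -0.05] g 11.8 q [-0.52  0.58  1.26 -0.    1.3  -2.58]
tool shift [  0.36   0.34 -10.42] norm 10.4 rotz -0.003
```

The tongue touches the nut at TCP z ≈ 169.7 with about a 3 N push. I'll add a little push and start turning clockwise from the anticlockwise extreme.

```bash
python3 -m creep '[{"grip":5,"linear":[0,0,0.7],"rot":[0,0,0]},{"grip":5,"linear":[0,0,0.6],"rot":[0,0,0]},{"grip":5,"linear":[0,0,0],"rot":[0,0,0]}]'
python3 - <<'E'
from h import *
to(591.2,-202,180,2.07)
E
```

```text
time_s: 9.05
eef_pos: [591.7, -202.2, 168.3]
ee_rot: [0.0, -0.246, 0.969, -0.0]
force: [-0.3, -0.0, 2.5]
grip_width: 0.141
t 9.05 tcp [ 591.7 -202.2  168.3] yawY 2.067 tilt [ 0.0006 -0.0004] F [-0.3 -0.   2.5] M [ 0. -0.  0.] g 12.1 q [-0.52  0.58  1.26 -0.    1.3  -2.58]
tool shift [  0.35   0.36 -11.74] norm 11.7 rotz -0.003
```

```bash
python3 -m creep '[{"grip":5,"linear":[0,0,0],"rot":[0,0,0.05]},{"grip":5,"linear":[0,0,0],"rot":[0,0,0.05]},{"grip":5,"linear":[0,0,0],"rot":[0,0,0.05]},{"grip":5,"linear":[0,0,0],"rot":[0,0,0]}]'
python3 -c "
from h import *
to(591.2,-202,180,2.07)"
python3 -m creep '[{"grip":5,"linear":[0,0,0],"rot":[0,0,0.05]},{"grip":5,"linear":[0,0,0],"rot":[0,0,0.05]},{"grip":5,"linear":[0,0,0],"rot":[0,0,0.05]},{"grip":5,"linear":[0,0,0],"rot":[0,0,0]}]'
python3 -c "
from h import *
to(591.2,-202,180,2.07)"
```

```text
time_s: 9.38
eef_pos: [591.7, -202.2, 168.3]
ee_rot: [0.0, -0.171, 0.985, -0.0]
force: [0.2, -0.1, 2.6]
grip_width: 0.137
t 9.38 tcp [ 591.7 -202.2  168.3] yawY 1.915 tilt [ 0.0005 -0.0005] F [ 0.2 -0.1  2.6] M [-0.08  0.02  0.04] g 11.7 q [-0.52  0.58  1.26 -0.    1.3  -2.43]
tool shift [  0.35   0.36 -11.7 ] norm 11.7 rotz -0.155
time_s: 9.72
eef_pos: [591.6, -202.2, 168.2]
ee_rot: [0.0, -0.098, 0.995, -0.0]
force: [0.3, -1.1, 2.3]
grip_width: 0.139
t 9.72 tcp [ 591.6 -202.2  168.2] yawY 1.767 tilt [ 0.0002 -0.0003] F [ 0.3 -1.1  2.3] M [-0.09  0.07  0.02] g 11.9 q [-0.52  0.58  1.26 -0.    1.3  -2.28]
tool shift [  0.34   0.22 -11.84] norm 11.8 rotz -0.303
```

Still pushing at about 5 N; bar yaw 0.20. Continuing clockwise.

```bash
python3 -m creep '[{"grip":5,"linear":[0,0,0],"rot":[0,0,0.05]},{"grip":5,"linear":[0,0,0],"rot":[0,0,0.05]},{"grip":5,"linear":[0,0,0],"rot":[0,0,0.05]},{"grip":5,"linear":[0,0,0],"rot":[0,0,0]}]'
python3 -c "
from h import *
to(591.2,-202,180,2.07)"
python3 -m creep '[{"grip":5,"linear":[0,0,0],"rot":[0,0,0.05]},{"grip":5,"linear":[0,0,0],"rot":[0,0,0.05]},{"grip":5,"linear":[0,0,0],"rot":[0,0,0.05]},{"grip":5,"linear":[0,0,0],"rot":[0,0,0]}]'
python3 -c "
from h import *
to(591.2,-202,180,2.07)"
```

```text
time_s: 10.05
eef_pos: [591.4, -202.0, 168.0]
ee_rot: [-0.0, -0.023, 1.0, 0.0]
force: [-0.4, 0.6, 2.1]
grip_width: 0.14
t 10.05 tcp [ 591.4 -202.   168. ] yawY 1.618 tilt [-0.0003  0.0002] F [-0.4  0.6  2.1] M [0.12 0.24 0.03] g 11.9 q [-0.52  0.58  1.26  0.    1.3  -2.13]
tool shift [  0.25  -0.02 -11.99] norm 12.0 rotz -0.452
time_s: 10.38
eef_pos: [591.3, -202.0, 167.5]
ee_rot: [-0.0, 0.051, 0.999, 0.0]
force: [-0.1, -0.5, -1.8]
grip_width: 0.142
t 10.38 tcp [ 591.3 -202.   167.5] yawY 1.468 tilt [-0.0009  0.0003] F [-0.1 -0.5 -1.8] M [-0.12  0.08 -0.  ] g 12.1 q [-0.52  0.58  1.26 -0.    1.3  -1.98]
tool shift [  0.12  -0.02 -12.47] norm 12.5 rotz -0.602
```

The push vanished at bar yaw ≈ -0.10, so the nut has sprung up over the tongue. I'll seat it a few mm deeper to confirm.

```bash
python3 -m creep '[{"grip":5,"linear":[0,0,1],"rot":[0,0,0]},{"grip":5,"linear":[0,0,1],"rot":[0,0,0]},{"grip":5,"linear":[0,0,1],"rot":[0,0,0]},{"grip":5,"linear":[0,0,0],"rot":[0,0,0]}]'
python3 -c "
from h import *
to(591.2,-202,180,2.07)"
```

```text
time_s: 10.72
eef_pos: [591.4, -202.0, 164.5]
ee_rot: [-0.0, 0.051, 0.999, 0.0]
force: [-0.6, -0.6, -2.1]
grip_width: 0.139
t 10.72 tcp [ 591.4 -202.   164.5] yawY 1.468 tilt [-0.0007  0.0003] F [-0.6 -0.6 -2.1] M [-0.01  0.13  0.01] g 11.8 q [-0.52  0.59  1.26 -0.    1.29 -1.98]
tool shift [  0.2   -0.03 -15.51] norm 15.5 rotz -0.602
```

```bash
python3 -m creep '[{"grip":5,"linear":[0,0,0.8],"rot":[0,0,0.04]},{"grip":5,"linear":[0,0,0.7],"rot":[0,0,0.05]},{"grip":5,"linear":[0,0,0],"rot":[0,0,0.05]},{"grip":5,"linear":[0,0,0],"rot":[0,0,0.05]},{"grip":5,"linear":[0,0,0],"rot":[0,0,0.05]},{"grip":5,"linear":[0,0,0],"rot":[0,0,0]}]'
python3 -c "
from h import *
to(591.2,-202,180,2.07)"
python3 -m creep '[{"grip":5,"linear":[0,0,0],"rot":[0,0,0.05]},{"grip":5,"linear":[0,0,0],"rot":[0,0,0.05]},{"grip":5,"linear":[0,0,0],"rot":[0,0,0.05]},{"grip":5,"linear":[0,0,0],"rot":[0,0,0.05]},{"grip":5,"linear":[0,0,0],"rot":[0,0,0]}]'
python3 -c "
from h import *
to(591.2,-202,180,2.07)"
```

```text
time_s: 11.22
eef_pos: [591.4, -202.3, 163.3]
ee_rot: [-0.0, 0.172, 0.985, -0.0]
force: [-1.1, -1.5, -1.9]
grip_width: 0.137
t 11.22 tcp [ 591.4 -202.3  163.3] yawY 1.226 tilt [-0.0006 -0.0004] F [-1.1 -1.5 -1.9] M [-0.37  0.34 -0.02] g 11.7 q [-0.52  0.59  1.27 -0.    1.29 -1.74]
tool shift [  0.26   0.19 -16.69] norm 16.7 rotz -0.844
time_s: 11.63
eef_pos: [591.3, -202.3, 163.4]
ee_rot: [-0.0, 0.268, 0.963, -0.0]
force: [-1.4, -1.5, -2.9]
grip_width: 0.136
t 11.63 tcp [ 591.3 -202.3  163.4] yawY 1.027 tilt [-0.0006 -0.0005] F [-1.4 -1.5 -2.9] M [-0.46  0.46  0.06] g 11.6 q [-0.52  0.59  1.27 -0.    1.29 -1.54]
tool shift [  0.3    0.2  -16.63] norm 16.6 rotz -1.043
```

```bash
python3 -m creep '[{"grip":5,"linear":[0.1,-0.5,0],"rot":[0,0,0.04]},{"grip":5,"linear":[0,0,0],"rot":[0,0,0.05]},{"grip":5,"linear":[0,0,0],"rot":[0,0,0.05]},{"grip":5,"linear":[0,0,0],"rot":[0,0,0.05]},{"grip":5,"linear":[0,0,0],"rot":[0,0,0]}]'
python3 -c "
from h import *
to(591.2,-202,180,2.07)"
```

```text
time_s: 12.05
eef_pos: [591.0, -202.5, 163.4]
ee_rot: [-0.0, 0.358, 0.934, -0.0]
force: [-2.4, -1.4, -2.6]
grip_width: 0.135
t 12.05 tcp [ 591.  -202.5  163.4] yawY 0.838 tilt [-0.0007  0.    ] F [-2.4 -1.4 -2.6] M [-0.35  0.5   0.16] g 11.5 q [-0.52  0.59  1.27 -0.    1.29 -1.36]
tool shift [  0.17   0.47 -16.64] norm 16.7 rotz -1.232
```

```bash
python3 -m creep '[{"grip":5,"linear":[0.2,-0.5,0],"rot":[0,0,0.04]},{"grip":5,"linear":[0,0,0],"rot":[0,0,0.04]},{"grip":5,"linear":[0,0,0],"rot":[0,0,0.04]},{"grip":5,"linear":[0,0,0],"rot":[0,0,0.04]},{"grip":5,"linear":[0,0,0],"rot":[0,0,0]}]'
python3 -c "
from h import *
to(591.2,-202,180,2.07)"
```

```text
time_s: 12.47
eef_pos: [590.5, -202.6, 163.3]
ee_rot: [-0.0, 0.431, 0.902, -0.0]
force: [-2.2, -1.2, -1.9]
grip_width: 0.136
t 12.47 tcp [ 590.5 -202.6  163.3] yawY 0.679 tilt [-0.0006  0.0002] F [-2.2 -1.2 -1.9] M [-0.2   0.5   0.12] g 11.7 q [-0.52  0.59  1.27 -0.    1.29 -1.2 ]
tool shift [  0.07   0.88 -16.66] norm 16.7 rotz -1.391
```

```bash
python3 -m creep '[{"grip":5,"linear":[0.2,-0.4,0],"rot":[0,0,0.04]},{"grip":5,"linear":[0,0,0],"rot":[0,0,0.04]},{"grip":5,"linear":[0,0,0],"rot":[0,0,0.04]},{"grip":5,"linear":[0,0,0],"rot":[0,0,0.03]},{"grip":5,"linear":[0,0,0],"rot":[0,0,0]}]'
python3 -c "
from h import *
to(591.2,-202,180,2.07)"
```

```text
time_s: 12.88
eef_pos: [590.2, -202.7, 163.3]
ee_rot: [-0.0, 0.497, 0.868, -0.0]
force: [-1.5, -0.2, -2.8]
grip_width: 0.139
t 12.88 tcp [ 590.2 -202.7  163.3] yawY 0.53 tilt [-0.0005  0.0003] F [-1.5 -0.2 -2.8] M [-0.18  0.46  0.07] g 11.8 q [-0.52  0.59  1.27 -0.    1.29 -1.05]
tool shift [  0.07   1.24 -16.65] norm 16.7 rotz -1.54
```

```bash
python3 -m creep '[{"grip":5,"linear":[0,-0.3,0],"rot":[0,0,0.03]},{"grip":5,"linear":[0,0,0],"rot":[0,0,0.03]},{"grip":5,"linear":[0,0,0],"rot":[0,0,0]}]'
python3 -c "
from h import *
to(591.2,-202,180,2.07)"
```

```text
time_s: 13.13
eef_pos: [589.9, -202.8, 163.4]
ee_rot: [-0.0, 0.523, 0.852, 0.0]
force: [-1.4, -0.6, -3.3]
grip_width: 0.138
t 13.13 tcp [ 589.9 -202.8  163.4] yawY 0.469 tilt [-0.0004  0.0003] F [-1.4 -0.6 -3.3] M [-0.11  0.49  0.08] g 11.8 q [-0.52  0.58  1.27  0.    1.29 -0.99]
tool shift [  0.14   1.49 -16.65] norm 16.7 rotz -1.601
```

```bash
python3 -m creep '[{"grip":5,"linear":[0,0,0],"rot":[0,0,0.03]},{"grip":5,"linear":[0,0,0],"rot":[0,0,0.02]},{"grip":5,"linear":[0,0,0],"rot":[0,0,0]}]'
python3 - <<'E'
from h import *
to(591.2,-202,180,2.07)
p=np.mean([imaging.capture("scene")[0].astype(float) for _ in range(2)],0).astype(np.uint8)
p0=np.load("pics/scene0.npz")['p']
cv2.imwrite("pics/b1.png",np.hstack([cv2.resize(q[145:200,175:225,::-1],(400,440),interpolation=cv2.INTER_CUBIC) for q in(p0,p)]))
E
```

```text
time_s: 13.38
eef_pos: [589.9, -202.8, 163.4]
ee_rot: [-0.0, 0.545, 0.839, 0.0]
force: [-1.7, -0.4, -2.6]
grip_width: 0.138
t 13.38 tcp [ 589.9 -202.8  163.4] yawY 0.418 tilt [-0.0004  0.0003] F [-1.7 -0.4 -2.6] M [-0.04  0.47  0.13] g 11.8 q [-0.52  0.58  1.27  0.    1.29 -0.94]
tool shift [  0.22   1.47 -16.63] norm 16.7 rotz -1.652
```

View pics/b1.png

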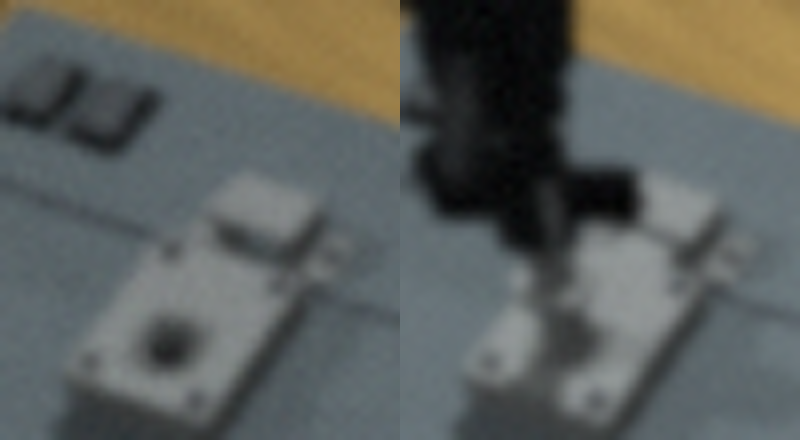

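The handle hides most of the bolt gap, so I'll use torque to find the stop, in small steps.

```bash
python3 -m creep '[{"grip":5,"linear":[0,-0.3,0],"rot":[0,0,0.02]},{"grip":5,"linear":[0,0,0],"rot":[0,0,0.02]},{"grip":5,"linear":[0,0,0],"rot":[0,0,0]}]'
python3 -c "
from h import *
to(591.2,-202,180,2.07)"
```

```text
time_s: 13.73
eef_pos: [589.7, -203.0, 163.4]
ee_rot: [-0.0, 0.563, 0.827, 0.0]
force: [-2.2, 0.7, -2.5]
grip_width: 0.141
t 13.73 tcp [ 589.7 -203.   163.4] yawY 0.376 tilt [-0.0002  0.0002] F [-2.2  0.7 -2.5] M [0.06 0.4  0.09] g 12.1 q [-0.52  0.58  1.27  0.    1.29 -0.89]
tool shift [  0.36   1.73 -16.59] norm 16.7 rotz -1.694
```

```bash
python3 -m creep '[{"grip":5,"linear":[0,0,0],"rot":[0,0,0.015]},{"grip":5,"linear":[0,0,0],"rot":[0,0,0.015]},{"grip":5,"linear":[0,0,0],"rot":[0,0,0]}]'
python3 -c "
from h import *
to(591.2,-202,180,2.07)"
```

```text
time_s: 13.98
eef_pos: [589.7, -203.0, 163.4]
ee_rot: [-0.0, 0.575, 0.818, 0.0]
force: [-1.5, 0.4, -3.6]
grip_width: 0.143
t 13.98 tcp [ 589.7 -203.   163.4] yawY 0.346 tilt [-0.0002  0.0001] F [-1.5  0.4 -3.6] M [0.07 0.54 0.16] g 12.2 q [-0.52  0.58  1.27  0.    1.29 -0.87]
tool shift [  0.45   1.75 -16.58] norm 16.7 rotz -1.724
```

```bash
python3 -m creep '[{"grip":5,"linear":[0,0,0],"rot":[0,0,0.015]},{"grip":5,"linear":[0,0,0],"rot":[0,0,0.005]},{"grip":5,"linear":[0,0,0],"rot":[0,0,0]}]'
python3 -c "
from h import *
to(591.2,-202,180,2.07)"
```

```text
time_s: 14.23
eef_pos: [589.7, -203.0, 163.4]
ee_rot: [-0.0, 0.583, 0.813, -0.0]
force: [-1.6, -0.6, -4.2]
grip_width: 0.138
t 14.23 tcp [ 589.7 -203.   163.4] yawY 0.327 tilt [-0.0002  0.0001] F [-1.6 -0.6 -4.2] M [0.03 0.56 0.07] g 11.8 q [-0.52  0.58  1.27 -0.    1.29 -0.85]
tool shift [  0.49   1.72 -16.56] norm 16.7 rotz -1.743
```

```bash
python3 -m creep '[{"grip":5,"linear":[0.1,-0.3,0],"rot":[0,0,0.02]},{"grip":5,"linear":[0,0,0],"rot":[0,0,0.01]},{"grip":5,"linear":[0,0,0],"rot":[0,0,0]}]'
python3 -c "
from h import *
to(591.2,-202,180,2.07)"
```

```text
time_s: 14.48
eef_pos: [589.4, -203.0, 163.5]
ee_rot: [-0.0, 0.595, 0.804, 0.0]
force: [-1.6, -0.4, -5.1]
grip_width: 0.142
t 14.48 tcp [ 589.4 -203.   163.5] yawY 0.296 tilt [0.     0.0001] F [-1.6 -0.4 -5.1] M [0.09 0.38 0.09] g 12.1 q [-0.52  0.58  1.27  0.    1.29 -0.82]
tool shift [  0.45   1.97 -16.55] norm 16.7 rotz -1.774
```

```bash
python3 - <<'E'
from h import *
p=np.mean([imaging.capture("scene")[0].astype(float) for _ in range(3)],0).astype(np.uint8);np.savez("pics/scene4.npz",p=p)
overlay(p,"scene",(590.5,-202.5,84.5),.296-np.pi/2,(175,135,225,195),8,"pics/o4.png")
q=imaging.capture("top")[0];cv2.imwrite("pics/o4t.png",cv2.resize(q[140:210,270:350,::-1],(640,560),interpolation=cv2.INTER_CUBIC))
E
```

```text
(no output)
```

View pics/o4.png

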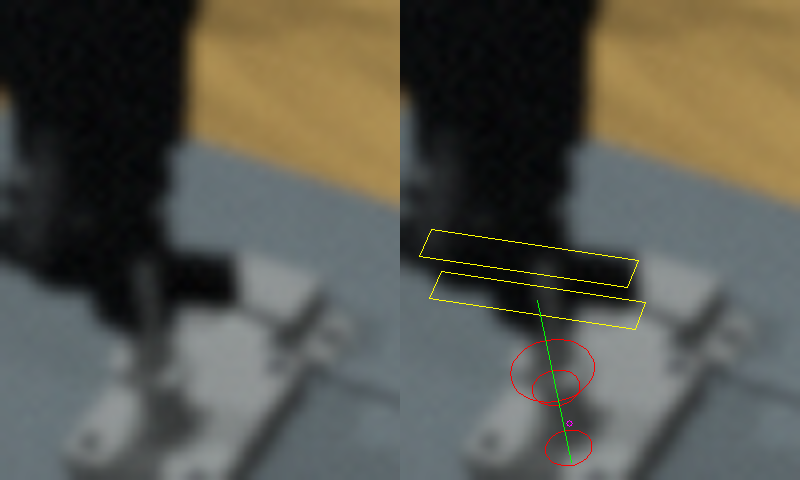

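View pics/o4t.png

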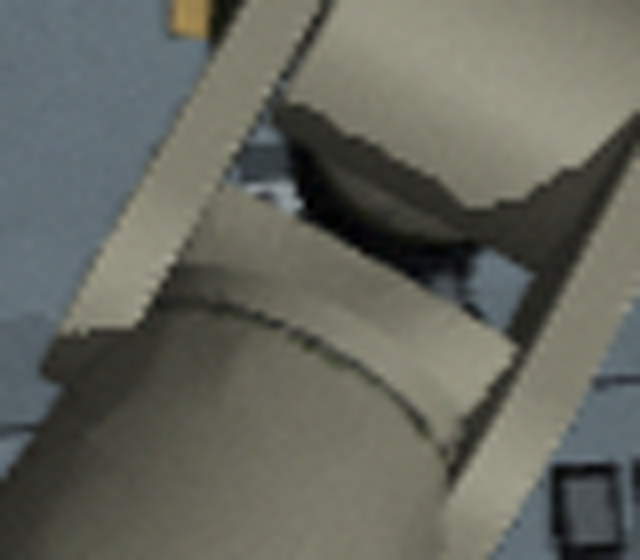

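The bar follows the tool. Torque is still about 0.1 N m (bolt-driving level) with no stop seen yet. I'll ease the vertical load and continue in small steps.

```bash
python3 -m creep '[{"grip":5,"linear":[0,-0.2,0.5],"rot":[0,0,0]},{"grip":5,"linear":[0,0,0],"rot":[0,0,0.015]},{"grip":5,"linear":[0,0,0],"rot":[0,0,0]}]'
python3 -c "
from h import *
to(591.2,-202,180,2.07)"
python3 -m creep '[{"grip":5,"linear":[0,0,0],"rot":[0,0,0.015]},{"grip":5,"linear":[0,0,0],"rot":[0,0,0]}]'
python3 -c "
from h import *
to(591.2,-202,180,2.07)"
```

```text
time_s: 14.93
eef_pos: [589.4, -203.2, 163.3]
ee_rot: [0.0, 0.601, 0.799, 0.0]
force: [-1.9, 0.7, -0.8]
grip_width: 0.14
t 14.93 tcp [ 589.4 -203.2  163.3] yawY 0.281 tilt [ 0.0005 -0.0002] F [-1.9  0.7 -0.8] M [0.09 0.46 0.11] g 12.0 q [-0.52  0.58  1.27  0.    1.29 -0.8 ]
tool shift [  0.59   2.1  -16.7 ] norm 16.8 rotz -1.789
time_s: 15.1
eef_pos: [589.4, -203.1, 163.3]
ee_rot: [0.0, 0.607, 0.795, 0.0]
force: [-2.1, 0.3, -2.1]
grip_width: 0.138
t 15.1 tcp [ 589.4 -203.1  163.3] yawY 0.266 tilt [ 0.0005 -0.0002] F [-2.1  0.3 -2.1] M [0.12 0.46 0.15] g 11.8 q [-0.52  0.58  1.27  0.    1.29 -0.79]
tool shift [  0.61   2.07 -16.72] norm 16.9 rotz -1.804
```

```bash
for i in 1; do python3 -m creep '[{"grip":5,"linear":[0,0,0],"rot":[0,0,0.02]},{"grip":5,"linear":[0,0,0],"rot":[0,0,0]}]' >/dev/null; python3 -c "
from h import *
to(591.2,-202,180,2.07)"; done
python3 -m creep '[{"grip":5,"linear":[0,0,0],"rot":[0,0,0]}]' >/dev/null; python3 -c "
from h import *
to(591.2,-202,180,2.07)"
```

```text
t 15.27 tcp [ 589.4 -203.1  163.2] yawY 0.246 tilt [ 0.0004 -0.0001] F [-2.4 -0.1  1.1] M [0.22 0.45 0.15] g 11.9 q [-0.52  0.58  1.27  0.    1.29 -0.77]
tool shift [  0.6    2.06 -16.77] norm 16.9 rotz -1.824
t 15.35 tcp [ 589.4 -203.1  163.2] yawY 0.247 tilt [ 0.0004 -0.0002] F [-1.6  0.4  0.7] M [0.23 0.45 0.16] g 12.1 q [-0.52  0.58  1.27  0.    1.29 -0.77]
tool shift [  0.61   2.06 -16.78] norm 16.9 rotz -1.823
```

```bash
python3 - <<'E'
from h import *
for n in("top","scene"):
    f=np.load(f"pics/{n}0.npz");P,u,v=pts(n,f['d'])
    m=(P[:,2]>79)&(P[:,2]<110)&(P[:,0]>430)&(P[:,0]<740)&(P[:,1]>-380)&(P[:,1]<-30)
    r=cv2.minAreaRect(P[m][:,:2].astype(np.float32));print(n,r)
# bar angle of the key now from scene image: bolt gap comparison
p=np.load("pics/scene4.npz")['p'];p0=np.load("pics/scene0.npz")['p']
cv2.imwrite("pics/b2.png",np.hstack([cv2.resize(q[155:185,195:225,::-1],(400,400),interpolation=cv2.INTER_CUBIC) for q in(p0,p)]))
E
```

```text
top ((584.1085205078125, -203.0204315185547), (266.5029602050781, 301.1134033203125), 4.548061370849609)
scene ((581.6138916015625, -202.90093994140625), (271.7358093261719, 303.0425720214844), 4.817740440368652)
```

View pics/b2.png

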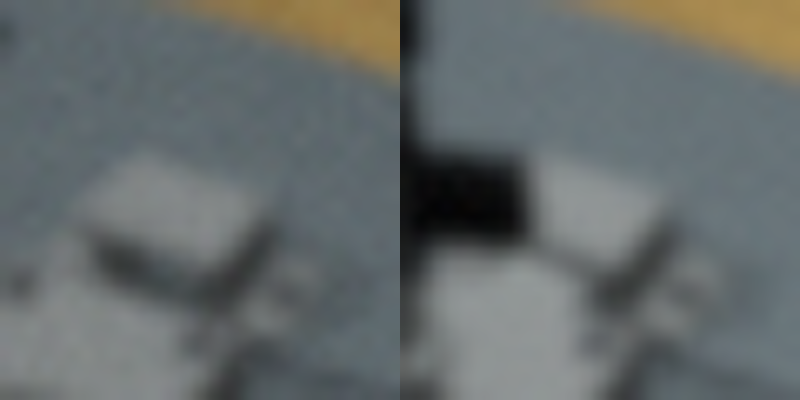

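Compared with the start (left, dark gap at (155,270)), the gap between case and keeper is now bridged by the bolt (right). Torque is creeping up; a few more small steps until the stop is clear.

```bash
python3 -m creep '[{"grip":5,"linear":[0,-0.2,0],"rot":[0,0,0.02]},{"grip":5,"linear":[0,0,0],"rot":[0,0,0]}]' >/dev/null; python3 -c "
from h import *
to(591.2,-202,180,2.07)"
python3 -m creep '[{"grip":5,"linear":[0,0,0],"rot":[0,0,0.02]},{"grip":5,"linear":[0,0,0],"rot":[0,0,0]}]' >/dev/null; python3 -c "
from h import *
to(591.2,-202,180,2.07)"
```

```text
t 15.52 tcp [ 589.2 -203.1  163.2] yawY 0.226 tilt [ 0.0006 -0.0001] F [-1.6  1.3  0.7] M [0.24 0.3  0.23] g 11.8 q [-0.52  0.58  1.27  0.    1.29 -0.75]
tool shift [  0.67   2.21 -16.81] norm 17.0 rotz -1.844
t 15.68 tcp [ 589.2 -203.1  163.1] yawY 0.206 tilt [ 0.0004 -0.    ] F [-0.9  1.9  0.9] M [0.32 0.32 0.19] g 12.0 q [-0.52  0.58  1.27  0.    1.29 -0.73]
tool shift [  0.67   2.21 -16.86] norm 17.0 rotz -1.864
```

```bash
python3 -m creep '[{"grip":5,"linear":[0,0,0],"rot":[0,0,0.02]},{"grip":5,"linear":[0,0,0],"rot":[0,0,0]}]' >/dev/null; python3 -c "
from h import *
to(591.2,-202,180,2.07)"
python3 -m creep '[{"grip":5,"linear":[0,0,0],"rot":[0,0,0]}]' >/dev/null; python3 -c "
from h import *
to(591.2,-202,180,2.07)
p0=np.load('pics/scene4.npz')['p']
p=np.mean([imaging.capture('scene')[0].astype(float) for _ in range(4)],0).astype(np.uint8);np.savez('pics/scene5.npz',p=p)
to(591.2,-202,180,2.07)
cv2.imwrite('pics/b3.png',np.hstack([cv2.resize(q[155:185,195:225,::-1],(400,400),interpolation=cv2.INTER_CUBIC) for q in(p0,p)]))
overlay(p,'scene',(590.5,-202.5,84.5),.186-np.pi/2,(175,135,225,195),8,'pics/o5.png')
"
```

```text
t 15.85 tcp [ 589.1 -203.1  163.1] yawY 0.186 tilt [0.0002 0.0001] F [-0.3  2.5  1.5] M [0.41 0.22 0.24] g 12.0 q [-0.52  0.58  1.27  0.    1.29 -0.71]
tool shift [  0.66   2.22 -16.93] norm 17.1 rotz -1.884
t 15.93 tcp [ 589.2 -203.1  163.1] yawY 0.187 tilt [ 0.0003 -0.    ] F [0.2 1.7 0.9] M [0.38 0.22 0.24] g 12.2 q [-0.52  0.58  1.27  0.    1.29 -0.71]
tool shift [  0.71   2.22 -16.92] norm 17.1 rotz -1.883
t 16.13 tcp [ 589.1 -203.1  163.1] yawY 0.187 tilt [ 0.0002 -0.    ] F [-0.4  1.5  1.4] M [0.37 0.12 0.19] g 12.0 q [-0.52  0.58  1.27  0.    1.29 -0.71]
tool shift [  0.71   2.25 -16.94] norm 17.1 rotz -1.883
```

View pics/b3.png

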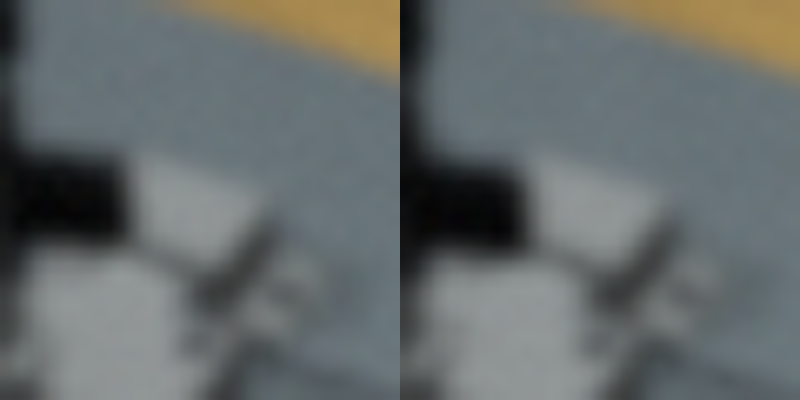

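View pics/o5.png

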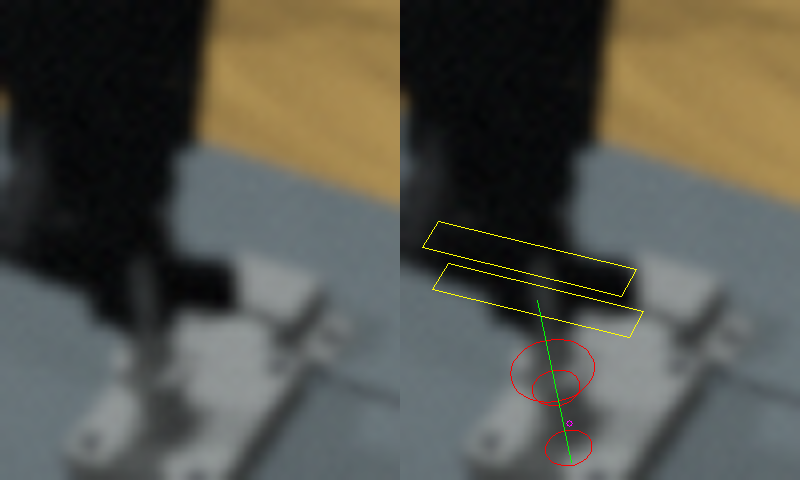

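Torque has doubled to 0.2-0.24 N m and stays there. The bar in the image stands at about -1.2 rad, which is the stop plus the play, so the bolt is against its stop. I'll back off into the play to unload, then draw the key out.

```bash
python3 -m creep '[{"grip":5,"linear":[0,0,0],"rot":[0,0,-0.05]},{"grip":5,"linear":[0,0,0],"rot":[0,0,-0.05]},{"grip":5,"linear":[0,0,0],"rot":[0,0,-0.05]},{"grip":5,"linear":[0,0,0],"rot":[0,0,-0.03]},{"grip":5,"linear":[0,0,0],"rot":[0,0,0]}]'
python3 -c "
from h import *
to(591.2,-202,180,2.07)"
```

```text
time_s: 16.55
eef_pos: [589.0, -203.3, 162.6]
ee_rot: [-0.0, 0.566, 0.824, -0.0]
force: [0.2, 0.5, -2.5]
grip_width: 0.144
t 16.55 tcp [ 589.  -203.3  162.6] yawY 0.368 tilt [-0.0003 -0.0001] F [ 0.2  0.5 -2.5] M [0.08 0.08 0.  ] g 12.3 q [-0.52  0.58  1.27 -0.    1.28 -0.89]
tool shift [  0.45   2.55 -17.36] norm 17.6 rotz -1.702
```

Unloaded. Drawing the key straight out.

```bash
python3 -m creep '[{"grip":5,"linear":[0,0,-2],"rot":[0,0,0]},{"grip":5,"linear":[0,0,-3],"rot":[0,0,0]},{"grip":5,"linear":[0,0,-3],"rot":[0,0,0]},{"grip":5,"linear":[0,0,0],"rot":[0,0,0]}]'
python3 -c "
from h import *
to(591.2,-202,180,2.07)"
```

```text
time_s: 16.88
eef_pos: [589.3, -203.3, 171.8]
ee_rot: [0.001, 0.566, 0.824, 0.0]
force: [-0.8, -0.0, -2.2]
grip_width: 0.139
t 16.88 tcp [ 589.3 -203.3  171.8] yawY 0.366 tilt [ 0.001  -0.0005] F [-0.8 -0.  -2.2] M [ 0.13  0.09 -0.02] g 11.9 q [-0.52  0.58  1.26  0.    1.3  -0.89]
tool shift [ 0.49  2.27 -8.15] norm 8.5 rotz -1.704
```

```bash
python3 -m creep '[{"grip":5,"linear":[0,0,-4],"rot":[0,0,0]},{"grip":5,"linear":[0,0,-5],"rot":[0,0,0]},{"grip":5,"linear":[0,0,-6],"rot":[0,0,0]},{"grip":5,"linear":[0,0,-10],"rot":[0,0,0]},{"grip":5,"linear":[0,0,-14],"rot":[0,0,0]},{"grip":5,"linear":[0,0,-12],"rot":[0,0,0]},{"grip":5,"linear":[0,0,0],"rot":[0,0,0]},{"grip":5,"linear":[0,0,0],"rot":[0,0,0]}]'
python3 - <<'E'
from h import *
p=imaging.capture("scene")[0];np.savez("pics/scene6.npz",p=p)
p0=np.load('pics/scene0.npz')['p']
cv2.imwrite('pics/b4.png',np.hstack([cv2.resize(q[155:185,195:225,::-1],(400,400),interpolation=cv2.INTER_CUBIC) for q in(p0,p)]))
s=sensors.sense();R=Ro.from_quat(np.roll(s['ee_rot'],-1)).as_matrix();x,y,z=s['eef_pos']
yy=np.arctan2(R[1,1],R[0,1]);overlay(p,"scene",(x,y,z-79),yy-np.pi/2,(175,125,225,185),8,"pics/o6.png")
to(554.1,195.3,222,2.167)
E
```

```text
time_s: 17.55
eef_pos: [589.3, -203.3, 222.8]
ee_rot: [0.001, 0.566, 0.824, 0.0]
force: [0.2, 0.1, -2.0]
grip_width: 0.134
t 17.6 tcp [ 589.  -203.1  221.8] yawY 0.367 tilt [-0.0002  0.0001] F [-0.3  0.  -3.1] M [ 0.02 -0.03 -0.03] g 11.8 q [-0.52  0.54  1.19 -0.    1.41 -0.89]
tool shift [ 3.8439e+02  1.1040e+02 -1.7000e-01] norm 399.9 rotz -1.8
```

View pics/b4.png

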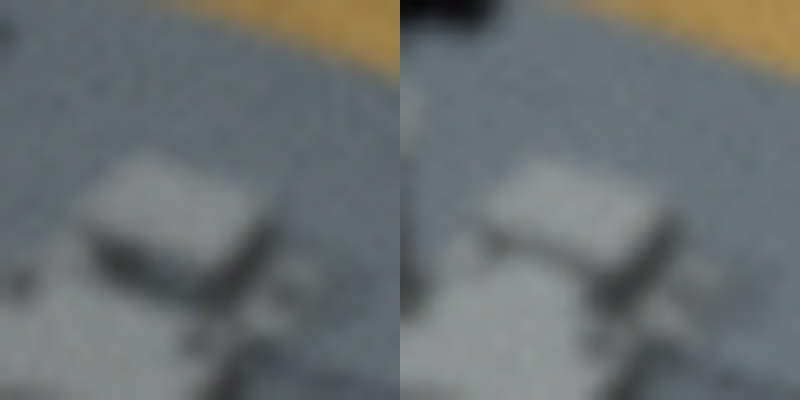

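View pics/o6.png

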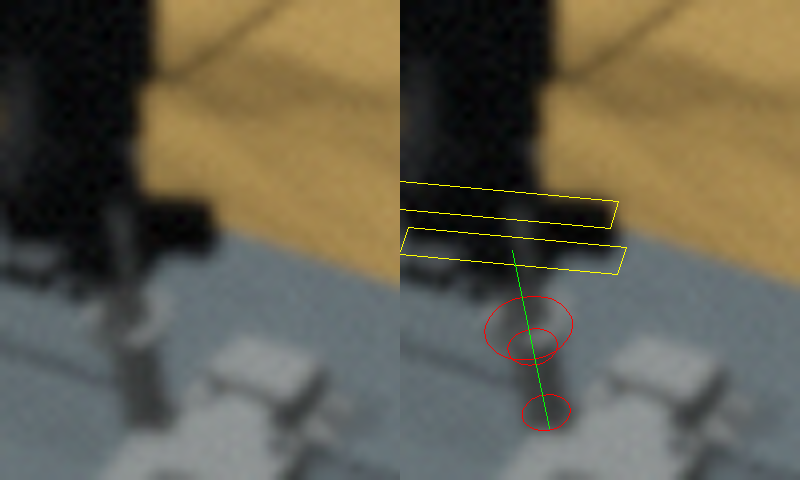

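The bolt stays out: the gap is bridged at crop (555,255). The key hangs straight in the grip. Heading back to the stand.

```bash
python3 -m creep '[{"grip":5,"linear":[16,4.6,0],"rot":[0,0,0]},{"grip":5,"linear":[35,10,0],"rot":[0,0,0]},{"grip":5,"linear":[36,10.4,0],"rot":[0,0,0]},{"grip":5,"linear":[36,10.4,0],"rot":[0,0,0]},{"grip":5,"linear":[36,10.4,0],"rot":[0,0,0]},{"grip":5,"linear":[36,10.4,0],"rot":[0,0,0]},{"grip":5,"linear":[36,10.4,0],"rot":[0,0,0]},{"grip":5,"linear":[36,10.4,0],"rot":[0,0,0]},{"grip":5,"linear":[36,10.4,0],"rot":[0,0,0]},{"grip":5,"linear":[36,10.4,0],"rot":[0,0,0]},{"grip":5,"linear":[30,8.4,0],"rot":[0,0,0]},{"grip":5,"linear":[15.4,4.4,0],"rot":[0,0,0]}]'
python3 -m creep '[{"grip":5,"linear":[0,0,0],"rot":[0,0,-0.12]},{"grip":5,"linear":[0,0,0],"rot":[0,0,-0.12]},{"grip":5,"linear":[0,0,0],"rot":[0,0,-0.12]},{"grip":5,"linear":[0,0,0],"rot":[0,0,-0.12]},{"grip":5,"linear":[0,0,0],"rot":[0,0,-0.12]},{"grip":5,"linear":[0,0,0],"rot":[0,0,-0.12]},{"grip":5,"linear":[0,0,0],"rot":[0,0,-0.12]},{"grip":5,"linear":[0,0,0],"rot":[0,0,-0.12]},{"grip":5,"linear":[0,0,0],"rot":[0,0,-0.12]},{"grip":5,"linear":[0,0,0],"rot":[0,0,-0.12]},{"grip":5,"linear":[0,0,0],"rot":[0,0,-0.12]},{"grip":5,"linear":[0,0,0],"rot":[0,0,-0.12]}]'
python3 -m creep '[{"grip":5,"linear":[0,0,0],"rot":[0,0,-0.12]},{"grip":5,"linear":[0,0,0],"rot":[0,0,-0.12]},{"grip":5,"linear":[0,0,0],"rot":[0,0,-0.12]},{"grip":5,"linear":[0,0,0],"rot":[0,0,0]}]'
python3 - <<'E'
from h import *
to(554.1,195.3,219,2.167)
p0=np.load('pics/top0.npz')['p'];p=np.mean([imaging.capture("top")[0].astype(float) for _ in range(3)],0).astype(np.uint8)
cv2.imwrite('pics/b5.png',np.hstack([cv2.resize(q[155:205,290:335,::-1],(360,400),interpolation=cv2.INTER_CUBIC) for q in(p0,p)]))
E
```

```text
time_s: 18.6
eef_pos: [552.6, 199.4, 221.3]
ee_rot: [-0.001, 0.565, 0.825, -0.0]
force: [0.6, -0.6, -1.1]
grip_width: 0.139
time_s: 19.6
eef_pos: [553.5, 195.9, 221.2]
ee_rot: [-0.001, -0.121, 0.993, 0.0]
force: [-0.1, -0.2, -2.6]
grip_width: 0.141
time_s: 19.93
eef_pos: [553.6, 195.9, 221.3]
ee_rot: [-0.001, -0.296, 0.955, 0.0]
force: [-0.8, 0.3, -1.9]
grip_width: 0.13
t 19.93 tcp [553.6 195.9 221.3] yawY 2.172 tilt [-0.0015 -0.0001] F [-0.8  0.3 -1.9] M [ 0.06 -0.02 -0.03] g 11.1 q [ 0.14  0.46  1.31  0.    1.37 -2.03]
tool shift [-0.1  -0.76  2.29] norm 2.4 rotz 0.005
```

View pics/b5.png

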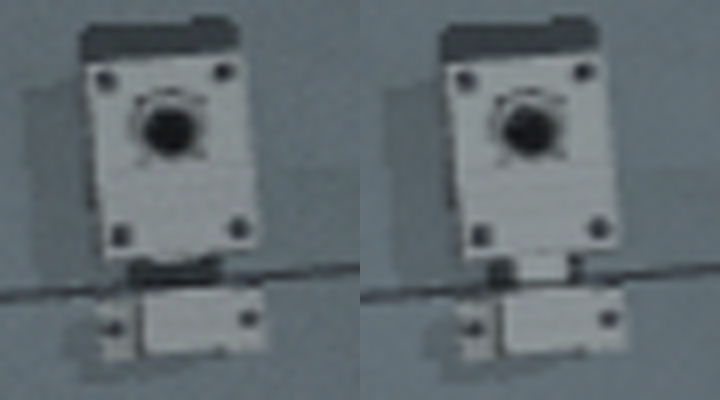

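The top view confirms the bolt (right, at (540,268)) now bridges case and keeper; at the start that spot was a dark gap (175,270). Next I'll check that the key sits in the grip as it did at pick-up, before inserting.

```bash
python3 -m creep '[{"grip":5,"linear":[0,-0.8,2.2],"rot":[0,0,0.005]},{"grip":5,"linear":[0,0,0],"rot":[0,0,0]}]'
python3 - <<'E'
from h import *
p=imaging.capture("scene")[0];np.savez("pics/scene7.npz",p=p);p0=np.load('pics/scene1.npz')['p']
cv2.imwrite('pics/b6.png',np.hstack([cv2.resize(q[185:255,310:360,::-1],(400,560),interpolation=cv2.INTER_CUBIC) for q in(p0,p)]))
to(554.1,195.3,150,2.167)
E
```

```text
time_s: 20.25
eef_pos: [554.6, 194.6, 219.2]
ee_rot: [-0.0, -0.29, 0.957, 0.0]
force: [0.2, 0.2, -2.2]
grip_width: 0.137
t 20.3 tcp [554.7 194.6 219.4] yawY 2.16 tilt [-0.0007 -0.0001] F [ 0.1  0.4 -1.8] M [-0.03  0.02 -0.01] g 11.9 q [ 0.14  0.46  1.32 -0.    1.37 -2.02]
tool shift [5.000e-02 8.400e-01 6.941e+01] norm 69.4 rotz -0.007
```

View pics/b6.png

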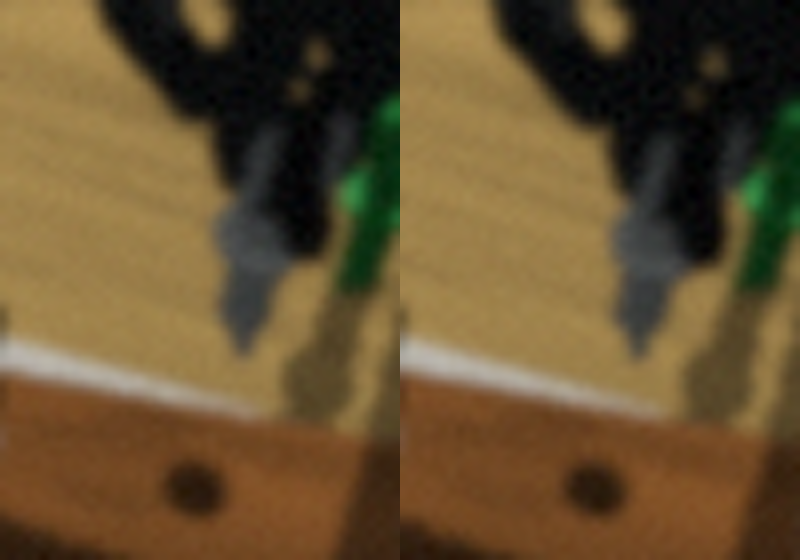

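The grip is unchanged: the tip is at (238,352) now and was at (240,350) at pick-up. So the key can go back to the pick-up pose. Descending over the hole.

```bash
python3 -m creep '[{"grip":5,"linear":[0,0.6,15],"rot":[0,0,-0.006]},{"grip":5,"linear":[0,0,20],"rot":[0,0,0]},{"grip":5,"linear":[0,0,20],"rot":[0,0,0]},{"grip":5,"linear":[0,0,15],"rot":[0,0,0]},{"grip":5,"linear":[0,0,7],"rot":[0,0,0]},{"grip":5,"linear":[0,0,0],"rot":[0,0,0]},{"grip":5,"linear":[0,0,0],"rot":[0,0,0]}]'
python3 - <<'E'
from h import *
p=imaging.capture("scene")[0]
cv2.imwrite('pics/b7.png',cv2.resize(p[200:265,305:365,::-1],(554,600),interpolation=cv2.INTER_CUBIC))
to(554.1,195.3,85,2.167)
E
```

```text
time_s: 20.88
eef_pos: [554.8, 195.2, 143.4]
ee_rot: [0.0, -0.294, 0.956, -0.0]
force: [0.3, -0.0, -1.5]
grip_width: 0.138
t 20.93 tcp [555.  195.3 143.9] yawY 2.168 tilt [0.0017 0.0002] F [-0.1  0.2 -1.3] M [ 0.06 -0.01 -0.01] g 12.1 q [ 0.14  0.53  1.42 -0.    1.19 -2.03]
tool shift [ 0.8   0.59 58.88] norm 58.9 rotz 0.001
```

View pics/b7.png

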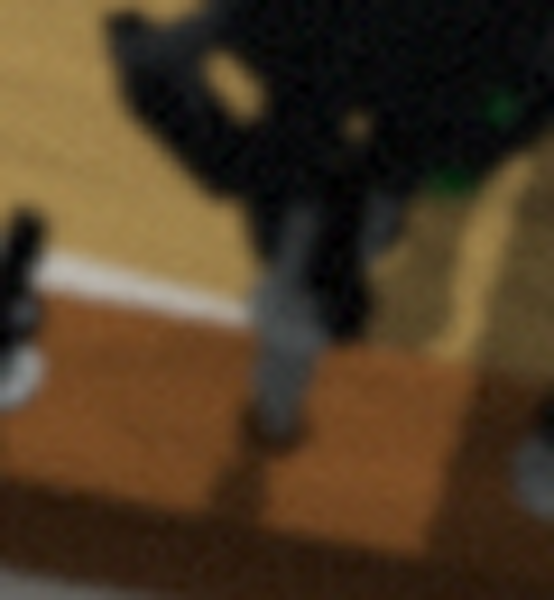

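The tongue at (280,420) is over the hole at (272,430). I'll correct about 1 mm and go in.

```bash
python3 -m creep '[{"grip":5,"linear":[0.8,0.6,2],"rot":[0,0,0]},{"grip":5,"linear":[0,0,4],"rot":[0,0,0]},{"grip":5,"linear":[0,0,4],"rot":[0,0,0]},{"grip":5,"linear":[0,0,4],"rot":[0,0,0]},{"grip":5,"linear":[0,0,4],"rot":[0,0,0]},{"grip":5,"linear":[0,0,0],"rot":[0,0,0]}]'
python3 -c "
from h import *
to(554.1,195.3,85,2.167)"
```

```text
time_s: 21.43
eef_pos: [553.1, 195.2, 123.8]
ee_rot: [-0.001, -0.294, 0.956, 0.0]
force: [0.6, -0.1, -2.0]
grip_width: 0.138
t 21.43 tcp [553.1 195.2 123.8] yawY 2.168 tilt [-0.0015 -0.0002] F [ 0.6 -0.1 -2. ] M [ 0.09 -0.07 -0.01] g 11.8 q [ 0.14  0.55  1.44 -0.    1.15 -2.03]
tool shift [-0.95 -0.47 38.76] norm 38.8 rotz 0.001
```

```bash
python3 -m creep '[{"grip":5,"linear":[-0.5,-0.2,5],"rot":[0,0,0]},{"grip":5,"linear":[0,0,7],"rot":[0,0,0]},{"grip":5,"linear":[0,0,7],"rot":[0,0,0]},{"grip":5,"linear":[0,0,7],"rot":[0,0,0]},{"grip":5,"linear":[0,0,4],"rot":[0,0,0]},{"grip":5,"linear":[0,0,3],"rot":[0,0,0]},{"grip":5,"linear":[0,0,0],"rot":[0,0,0]}]'
python3 -c "
from h import *
to(554.1,195.3,85,2.167)"
```

```text
time_s: 22.02
eef_pos: [553.7, 195.3, 91.0]
ee_rot: [-0.001, -0.294, 0.956, 0.0]
force: [-0.5, -0.0, -1.4]
grip_width: 0.133
t 22.02 tcp [553.7 195.3  91. ] yawY 2.168 tilt [-0.0011 -0.0002] F [-0.5 -0.  -1.4] M [ 0.06 -0.   -0.02] g 11.4 q [ 0.14  0.59  1.47 -0.    1.08 -2.03]
tool shift [-0.33 -0.2   6.04] norm 6.1 rotz 0.001
```

```bash
python3 -m creep '[{"grip":5,"linear":[-0.3,-0.2,2],"rot":[0,0,0]},{"grip":5,"linear":[0,0,1.5],"rot":[0,0,0]},{"grip":5,"linear":[0,0,1],"rot":[0,0,0]},{"grip":5,"linear":[0,0,0.7],"rot":[0,0,0]},{"grip":5,"linear":[0,0,0],"rot":[0,0,0]}]'
python3 -c "
from h import *
to(554.1,195.3,85,2.167)"
```

```text
time_s: 22.43
eef_pos: [554.3, 195.3, 86.5]
ee_rot: [-0.0, -0.294, 0.956, 0.0]
force: [0.4, -0.2, -1.6]
grip_width: 0.136
t 22.43 tcp [554.3 195.3  86.5] yawY 2.168 tilt [-0.0001 -0.    ] F [ 0.4 -0.2 -1.6] M [-0.   -0.01 -0.  ] g 11.6 q [ 0.14  0.59  1.47  0.    1.07 -2.03]
tool shift [0.21 0.1  1.52] norm 1.5 rotz 0.001
```

```bash
python3 -m creep '[{"grip":5,"linear":[0,0,0.8],"rot":[0,0,0]},{"grip":5,"linear":[0,0,0.5],"rot":[0,0,0]},{"grip":5,"linear":[0,0,0],"rot":[0,0,0]}]'
python3 -c "
from h import *
to(554.1,195.3,85,2.167)"
python3 -m creep '[{"grip":5,"linear":[0,0,0.5],"rot":[0,0,0]},{"grip":5,"linear":[0,0,0],"rot":[0,0,0]}]'
python3 -c "
from h import *
to(554.1,195.3,85,2.167)"
```

```text
time_s: 22.68
eef_pos: [554.3, 195.3, 85.2]
ee_rot: [-0.0, -0.294, 0.956, 0.0]
force: [0.1, -0.4, -2.8]
grip_width: 0.139
t 22.68 tcp [554.3 195.3  85.2] yawY 2.168 tilt [-0.0001 -0.    ] F [ 0.1 -0.4 -2.8] M [ 0.02  0.07 -0.  ] g 11.9 q [ 0.14  0.59  1.48 -0.    1.07 -2.03]
tool shift [0.21 0.11 0.21] norm 0.3 rotz 0.001
time_s: 22.85
eef_pos: [554.4, 195.4, 85.1]
ee_rot: [0.0, -0.294, 0.956, -0.0]
force: [-1.2, -0.3, 0.9]
grip_width: 0.14
t 22.85 tcp [554.4 195.4  85.1] yawY 2.168 tilt [0.0002 0.    ] F [-1.2 -0.3  0.9] M [-0.03  0.16  0.  ] g 11.9 q [ 0.14  0.59  1.48  0.    1.07 -2.03]
tool shift [0.3  0.13 0.06] norm 0.3 rotz 0.001
```

The collar is seated: contact at z 85.1, the same height as at pick-up. Releasing.

```bash
python3 -m creep '[{"grip":16,"linear":[0,0,0],"rot":[0,0,0]},{"grip":20,"linear":[0,0,0],"rot":[0,0,0]},{"grip":30,"linear":[0,0,0],"rot":[0,0,0]},{"grip":40,"linear":[0,0,0],"rot":[0,0,0]},{"grip":45,"linear":[0,0,0],"rot":[0,0,0]},{"grip":45,"linear":[0,0,0],"rot":[0,0,0]}]' 20
python3 -c "
from h import *
to(554.1,195.3,85,2.167)"
python3 -m creep '[{"grip":45,"linear":[0,0,-10],"rot":[0,0,0]},{"grip":45,"linear":[0,0,-15],"rot":[0,0,0]},{"grip":45,"linear":[0,0,-20],"rot":[0,0,0]},{"grip":45,"linear":[0,0,-30],"rot":[0,0,0]},{"grip":45,"linear":[0,0,-35],"rot":[0,0,0]},{"grip":45,"linear":[0,0,-35],"rot":[0,0,0]},{"grip":45,"linear":[20,30,0],"rot":[0,0,0]},{"grip":45,"linear":[20,30,0],"rot":[0,0,0]},{"grip":45,"linear":[20,30,0],"rot":[0,0,0]},{"grip":45,"linear":[20,30,0],"rot":[0,0,0]},{"grip":45,"linear":[20,30,0],"rot":[0,0,0]},{"grip":45,"linear":[20,30,0],"rot":[0,0,0]}]'
python3 -m creep '[{"grip":45,"linear":[20,30,0],"rot":[0,0,0]},{"grip":45,"linear":[20,10,0],"rot":[0,0,0]},{"grip":45,"linear":[0,0,0],"rot":[0,0,0]}]'
python3 - <<'E'
from h import *
to(554.1,195.3,85,2.167)
for n,a in(("scene",(205,310,265,370)),("top",(160,130,210,220))):
    p=imaging.capture(n)[0];np.savez(f"pics/{n}9.npz",p=p);p0=np.load(f'pics/{n}0.npz')['p']
    r=(205,265,290,385) if n=="scene" else (160,212,125,225)
    f=lambda q:cv2.resize(q[r[0]:r[1],r[2]:r[3],::-1],None,fx=7,fy=7,interpolation=cv2.INTER_CUBIC)
    im=np.vstack([f(p0),f(p)]);k=min(1,600/im.shape[0]);cv2.imwrite(f'pics/end_{n}.png',cv2.resize(im,None,fx=k,fy=k))
    print(n,im.shape)
    cv2.imwrite(f'pics/full_{n}.png',cv2.resize(p[:,:,::-1],(800,600)))
E
```

```text
time_s: 23.35
eef_pos: [554.4, 195.3, 84.8]
ee_rot: [0.0, -0.294, 0.956, -0.0]
force: [-0.1, -0.3, 1.1]
grip_width: 0.528
t 23.35 tcp [554.4 195.3  84.8] yawY 2.168 tilt [0.0001 0.    ] F [-0.1 -0.3  1.1] M [-0.03  0.04  0.02] g 45.1 q [ 0.14  0.59  1.48  0.    1.07 -2.03]
tool shift [ 0.27  0.14 -0.18] norm 0.3 rotz 0.001
time_s: 24.35
eef_pos: [352.2, 277.0, 230.6]
ee_rot: [0.001, -0.294, 0.956, 0.0]
force: [1.0, 0.4, 0.9]
grip_width: 0.525
time_s: 24.6
eef_pos: [295.0, 287.6, 230.7]
ee_rot: [0.0, -0.296, 0.955, 0.0]
force: [1.0, 0.3, 0.7]
grip_width: 0.531
t 24.6 tcp [295.  287.6 230.7] yawY 2.171 tilt [0.0002 0.0004] F [1.  0.3 0.7] M [ 0.07 -0.01 -0.  ] g 45.3 q [ 0.49  0.06  1.81  0.    1.27 -1.69]
tool shift [-161.61 -222.61  145.73] norm 311.3 rotz 0.004
scene (840, 665, 3)
top (728, 700, 3)
```

View pics/end_scene.png

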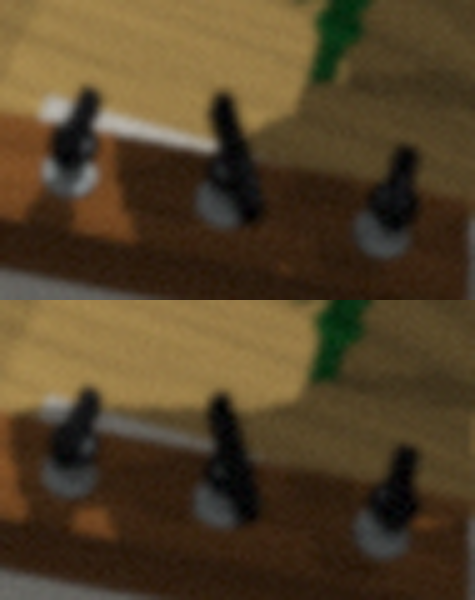

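View pics/end_top.png

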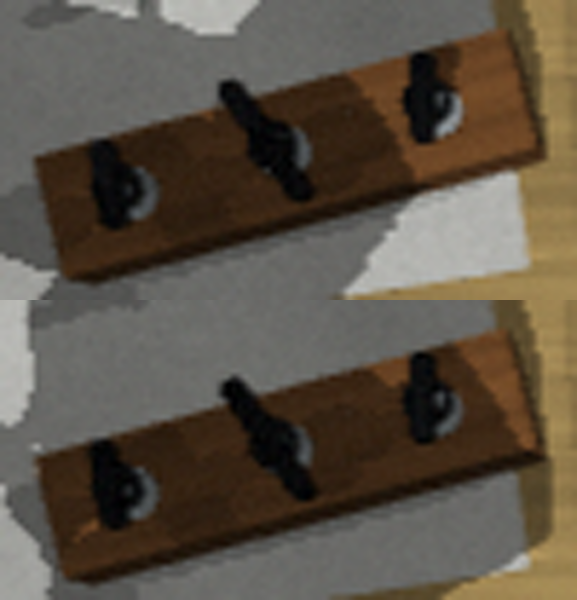

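View pics/full_top.png

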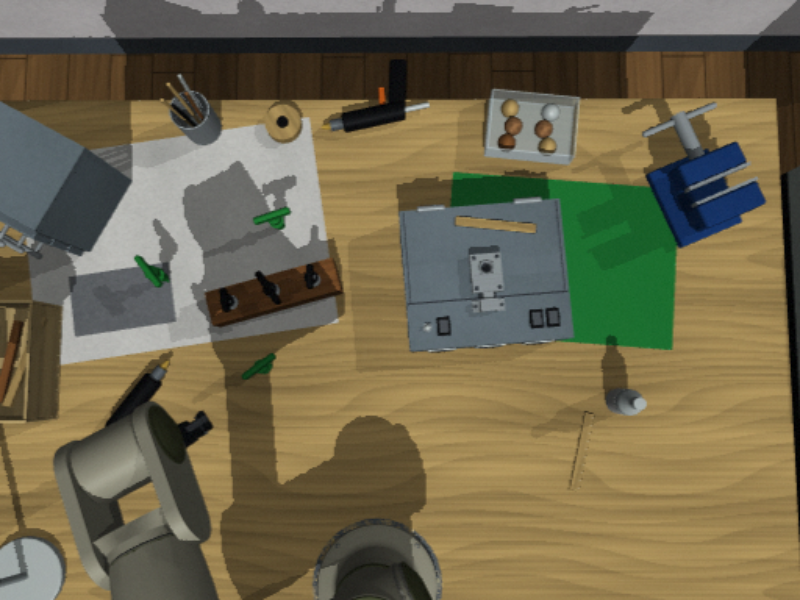

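All three keys stand as at the start, with the wide key back in the middle hole at (266,288). The stick at (495,225), the bottle at (627,402) and the extended bolt at (488,300) look right, and the arm is clear. Handing in.

```bash
python3 -m creep '[{"grip":45,"linear":[0,0,0],"rot":[0,0,0]},{"grip":45,"linear":[0,0,0],"rot":[0,0,0]}]'; python3 -c "
from rig import ctrl
print(ctrl.finish_job())"
```

```text
time_s: 24.87
eef_pos: [299.2, 287.2, 230.0]
ee_rot: [0.0, -0.294, 0.956, 0.0]
force: [0.6, 0.2, -0.0]
grip_width: 0.531
the job is handed in; nothing more can be done
None
```

I locked the box with the wide black T-key, put the key back in its own hole in the stand, and handed the job in at 24.9 s. No verdict came back.

**What I did:** I took the middle key and put it into the lock with a push of about 5 N. Turning it clockwise from the anticlockwise side, the tongue dropped into the slot on that one sweep, so no back-and-forth was needed. I then turned it to the stop, eased off the load, drew the key out and put it back.

**What the last checks showed:**
- **Bolt:** I judged it home from torque and sight; its travel was never read directly. Torque rose from about 0.1 to 0.2–0.24 N m at the stop. The top view shows the bolt bridging the gap to the keeper.
- **Key:** the collar seated at the same tool height as at pick-up (85 mm), and start and end pictures of the stand match.
- **Bystanders:** the other two keys, the craft stick and the glue bottle look unmoved in the final pictures, and the arm stands clear.

**What disagreed:**
- **Turn angle:** the tool turned about 0.19 rad further than the stop plus the tongue's play should allow. I put this down to give in the grip, because the key sat unchanged in the fingers afterwards.
- **Lock position:** on first entry the key touched the lock's bevel lightly, at about 4–5 N. My camera estimate of the mouth was roughly 2 mm off, and I corrected it from the measured forces.

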